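# Unload the plate-dipper bending form

### The job

Swing the cover of the wooden bending form wide open, lift every formed plate dipper out of it and stand them all in the steel beaker, hooked foot down and head up, then shut the cover flat on the empty form. Do not knock the beaker over, and leave the other things on the bench where they are.

Things in the scene. Friction and masses are not known exactly. Their poses are not given: they have to be found in the camera images.
- cover (a joint): Hinge of the form's wooden pressure cover, rad: 0 = shut flat on the form, 1.85 = fully open (leaning back past upright). The hinge is stiff: the cover stays at any angle where it is left; moving it takes about 2 to 5 N at its bar.
- cover_hinge (a point): A point on the cover's hinge axis (level with the middle of the form), 47 mm above the table. The axis runs along the form's x axis, along the form's +y side; the cover (226 mm along the hinge, 217 mm across, 12 mm thick, with two 14 mm battens on top) opens upward from its -y edge.
- cover_bar (a point): Middle of the cover's steel pull bar: a round bar 10 mm thick and 120 mm long, parallel to the hinge, held by a 10 mm leg at each end 36 mm clear of the cover's free edge. Its centre is 253 mm from the hinge axis and 10 mm above the level of the hinge when shut (so 57 mm above the table when shut). Being round, it can turn between the fingers as the cover swings.
- form: Wooden bending form (die) fixed to the table, 230 mm long (its x), y from -95 to +122 mm, top face 46 mm high. Origin on the table under the middle of the cavities, z up. Four open cavities 24 mm wide, 8 mm deep lie along x at y = -72, -24, 24, 72 mm, each with one dipper or none; a groove 20 mm deep below the top face takes the hooked feet at the -x end.
- form_trough (a point): Centre of the finger trough, at dipper height (41 mm above the table): a trough 60 mm wide (form x from +34 to +94 mm), open at both sides, that runs across the form under the dippers near their heads. Its bottom is 14 mm above the table, so that a dipper bridging it can be pinched by its two edges.
- beaker: Tall straight stainless-steel beaker standing loose on the table, 0.6 kg, open at the top: 92 mm outside diameter (95 mm at the rim), 86 mm inside, 140 mm high, floor 5 mm thick. Origin at the centre of its underside, z up.
- dipper1_mid (a point): Plate dipper 1 (absent in some runs), a bent black acrylic strip 200 mm long (its x), 20 mm wide (its y), 6 mm thick (its z), 35 g, all dippers alike; this point is the middle of the strip, half-way through its thickness. +x points to the plain head end, -x to the hooked foot. In the form it lies flat, 41 mm above the table, head towards the form's +x.
- dipper1_foot (a point): Middle of the foot end of dipper 1's strip (100 mm from its middle along -x). There the strip is bent 90 degrees towards its own -z: the hook is 6 mm thick and reaches 10 mm below the strip's underside.
- dipper2_mid (a point): Plate dipper 2 (absent in some runs), a bent black acrylic strip 200 mm long (its x), 20 mm wide (its y), 6 mm thick (its z), 35 g, all dippers alike; this point is the middle of the strip, half-way through its thickness. +x points to the plain head end, -x to the hooked foot. In the form it lies flat, 41 mm above the table, head towards the form's +x.
- dipper2_foot (a point): Middle of the foot end of dipper 2's strip (100 mm from its middle along -x). There the strip is bent 90 degrees towards its own -z: the hook is 6 mm thick and reaches 10 mm below the strip's underside.
- dipper3_mid (a point): Plate dipper 3 (absent in some runs), a bent black acrylic strip 200 mm long (its x), 20 mm wide (its y), 6 mm thick (its z), 35 g, all dippers alike; this point is the middle of the strip, half-way through its thickness. +x points to the plain head end, -x to the hooked foot. In the form it lies flat, 41 mm above the table, head towards the form's +x.
- dipper3_foot (a point): Middle of the foot end of dipper 3's strip (100 mm from its middle along -x). There the strip is bent 90 degrees towards its own -z: the hook is 6 mm thick and reaches 10 mm below the strip's underside.
- dipper4_mid (a point): Plate dipper 4 (absent in some runs), a bent black acrylic strip 200 mm long (its x), 20 mm wide (its y), 6 mm thick (its z), 35 g, all dippers alike; this point is the middle of the strip, half-way through its thickness. +x points to the plain head end, -x to the hooked foot. In the form it lies flat, 41 mm above the table, head towards the form's +x.
- dipper4_foot (a point): Middle of the foot end of dipper 4's strip (100 mm from its middle along -x). There the strip is bent 90 degrees towards its own -z: the hook is 6 mm thick and reaches 10 mm below the strip's underside.
- chem_bottle: Brown glass bottle, 72 mm across, 170 mm high. Origin at the centre of its underside. Not part of the job.
- jar: Glass preserve jar with steel lid, 90 mm across, 110 mm high. Origin at the centre of its underside. Not part of the job.
- timer: Round white kitchen timer, 68 mm across, 38 mm high. Origin at the centre of its underside. Not part of the job.
- brush: Flat wooden brush about 200 mm long, lying; point near its middle. Not part of the job.
- graduate: White plastic measuring cup, 60 mm across, 110 mm high. Origin at the centre of its underside. Not part of the job.
- dish: Small white ceramic dish, 80 mm across, 25 mm high. Origin at the centre of its underside. Not part of the job.
Not all that is in view belongs to the job. Leave any purple or red look-alike of the beaker alone.

How it is judged:
By the outcome, as a careful person would: the job done as asked, in the order asked, and still so for the second after the job is handed in, with the robot touching nothing.
Of dipper1, dipper2, dipper3, dipper4 only 3 to 4 are there at a start; the rules pass over those that are not, and their reading is None.
At some moment in a run one of beaker may be knocked a few centimetres aside while the robot is not near it.
Once in a run the grip may slacken for a moment while it holds something.
It also fails if it takes over 210 s, if anything falls off the work surface, if the arm or the gripper's body presses on something with over 40 N, if the wrist force passes 120 N, or if a joint passes its speed limit or range.

### The arm

A 6-joint arm with a two-finger parallel gripper is mounted at the origin on the work surface. World frame = base frame: x ahead of the robot, y to its left, z up, the work surface at z = 0. Lengths are in mm, angles in rad, forces in N, time in s.
With the tool pointing down it reaches from about 350 to 775 mm from the base axis. Payload 7.3 kg.
Tool frame: the origin (TCP) lies midway between the tips of the shut fingers; the grasp point (between the pads) lies 19 mm behind it; z points along the fingers, y is the line along which they close (so a half turn about z gives the same grasp; the last joint's range is limited). The gripper opens to 92 mm and grips with 3 to 60 N. Pads are 19 mm wide; open, the fingers measure 130 mm over their backs; the gripper's body (75 mm by 190 mm) begins 47 mm behind the grasp point.
Start: joints at [1.125, 0.342, 1.524, -0, 1.275, -0.146], TCP at [155.033, 501.607, 226.741] pointing down, gripper open.
Joint ranges: [-2.53, 2.53], [-0.77, 2.02], [0.04, 2.7], [-1, 4.14], [0.28, 2.66], [-3.11, 3.11]. Speed limits (rad/s): [2.57, 2.57, 3.14, 3.14, 3.14, 3.14].

### API

Orientations are given as [roll, pitch, yaw] about the fixed x, y, z axes, in that order (R = Rz(yaw) Ry(pitch) Rx(roll)).
In Python, from plant import get_obs, capture, camera_model, close_job, search_frame, regions_of, pinpoint gives the robot as it stands. The module is installed in compiled form; this text tells all that it offers.
- The arm moves only by the shell command python3 -m pendant 'ROWS'. ROWS is JSON, one flat list of numbers, 7 for each row, row after row: the shift along the tool's x, y, z in units of 30 mm (1.0 is 30 mm), then the turn, a rotation vector about the tool's x, y, z in units of 4 degrees (1.0 is 4 degrees), then the closure, from -1 (fully open) to 1 (shut), so that 0 is half open. In form: [dx, dy, dz, wx, wy, wz, gripper, dx, dy, dz, wx, wy, wz, gripper, ...]. A call has 1 to 12 rows; each row shifts and turns the commanded pose from where the row before left it, along the tool's axes as they then stand; what a row does not reach is not made up. A row lasts 1/10 s, in which the tool goes at most 50 mm and 8.59 degrees, less where a joint would pass 70% of its speed; a pose out of reach is approached as far as the arm can. A call with a number of a shift or a turn outside -1 to 1 is refused whole. A call with a gripper value outside its range is refused whole. The fingers move at their own pace and stop on an object; the grip force is fixed at half the most. Time passes only in rows, so rows that do not move let the fingers close. It gives the time, the measured TCP pose, the force, the opening and the grip force at its end, in the units of the state.
- get_obs(): the state, without advancing time (a new reading comes with each control period).
- capture(name): name is "side" or "top"; returns the picture (384x512x3 uint8, red, green, blue); there is no depth.
- camera_model(name): a dict with "fov_y" (degrees; the focal length in pixels is half the picture's height over the tangent of half this angle, whatever the lens; pixels are square), "cx", "cy" (the principal point, pixels), "D" ([k1, k2, p1, p2, k3] as OpenCV has them; the pictures are not rectified), "pose" (4x4, takes a point from camera to world coordinates). Camera axes: x right, y up, looking along -z (the intrinsics and any distortion apply to the point x, -y, -z); pixel columns grow to the right and rows downward; lengths in mm; the calibration is good to about 2 mm. A picture is of the moment at which its call begins. camera_model takes no time and is no camera call.
- close_job(): hands the job in; it is judged then, once.
Trained networks look in the newest picture that a camera, given by its name, has taken for a name from the list of things; names that differ only in an ending like _2 or _b are one class to them, and where a whole thing is asked for, a point or a joint stands for the part that bears it (a point fixed in the world has none). Each returns a list of dicts, best first, with "score" (0 to 1); they miss things now and then, are a little off and sometimes report something else, mostly with a low value. They report only what shows in the picture. A call takes as long as a camera call. They do not tell look-alikes from the thing itself.
- search_frame(camera, thing): "location" ([column, row] in pixels, amid what is visible of it).
- regions_of(camera, thing): "pixels" (384x512 bool, what is visible of it) and "location" ([column, row] in pixels, amid what is visible of it).
- pinpoint(camera, thing): "location" ([column, row] in pixels: a listed point, or the origin of a listed thing).
The state is a dict: "time": time; "joint_positions": joint angles; "dq": joint speeds; "tau": joint torques, N m; "tool_pos": TCP position; "tcp_rot": TCP orientation; "contact_force": force on the tool from outside, world axes, zero at the start; "moment": the same for the moment, N m; "grip_width": finger opening in mm; "finger_force": force on a finger pad.
Only numpy, scipy, OpenCV 4.12 (cv2) and the standard library are available. Lean on these libraries where they do the work, as an engineer would, in place of code of your own. Each camera call takes 0.05 s, during which the arm holds its last target. There are 200 camera calls.

## Working session

There is one attempt and no reset: what is moved stays moved. The work goes in short steps, Python scripts to look and compute and a shell command to move; the robot and the scene stay as the last step left them, time stands still between calls to the robot, and variables do not carry over. Pictures are saved under pics/ and viewed, at most 14 in all, crops included, and the job is handed in when it is done.

```bash
mkdir -p pics
cat > h.py <<'E'
import numpy as np,cv2
from plant import *
from scipy.spatial.transform import Rotation as R
def save(cam,fn,crop=None,scale=1):
    im=capture(cam)
    if crop: im=im[crop[1]:crop[3],crop[0]:crop[2]]
    im=cv2.resize(im,None,fx=scale,fy=scale,interpolation=cv2.INTER_CUBIC)
    cv2.imwrite('pics/'+fn,im[...,::-1]); 
def K(c):
    m=camera_model(c);f=192/np.tan(np.radians(m['fov_y'])/2)
    return np.array([[f,0,m['cx']],[0,f,m['cy']],[0,0,1.]]),np.array(m['D']),np.array(m['pose'])
def ray(c,uv):
    k,D,P=K(c);x,y=cv2.undistortPoints(np.array([[uv]],float),k,D)[0,0]
    d=P[:3,:3]@[x,-y,-1];return P[:3,3],d/np.linalg.norm(d)
def atz(c,uv,z):
    o,d=ray(c,uv);return o+d*(z-o[2])/d[2]
def tri(c1,u1,c2,u2):
    o1,d1=ray(c1,u1);o2,d2=ray(c2,u2)
    t=np.linalg.lstsq(np.stack([d1,-d2],1),o2-o1,rcond=None)[0]
    a=o1+t[0]*d1;b=o2+t[1]*d2;return (a+b)/2,np.linalg.norm(a-b)
def proj(c,p):
    k,D,P=K(c);q=P[:3,:3].T@(np.array(p,float)-P[:3,3]);q=q*[1,-1,-1]
    return cv2.projectPoints(q.reshape(1,1,3),np.zeros(3),np.zeros(3),k,D)[0].ravel()
E
python3 - <<'E'
from h import *
np.set_printoptions(precision=1,suppress=True)
a=capture('top');b=capture('side')
cv2.imwrite('pics/t0.png',a[...,::-1]);cv2.imwrite('pics/s0.png',b[...,::-1])
for c in('top','side'):print(c,K(c)[2][:3,3],K(c)[2][:3,2])
for n in['form','cover_bar','cover_hinge','form_trough','beaker','chem_bottle','jar','timer','brush','graduate','dish','dipper1_mid']:
    for c in('top','side'):
        r=pinpoint(c,n);print(n,c,[(np.round(x['location'],1).tolist(),round(x['score'],2)) for x in r[:3]])
E
```

```text
top [ 387.2 -133.1 1410. ] [-0.1 -0.   1. ]
side [ 481.1 -740.6  707.9] [-0.1 -0.7  0.7]
form top [([165.6, 215.8], 0.9)]
form side [([227.8, 150.6], 0.82), ([244.7, 248.0], 0.75)]
cover_bar top [([208.0, 205.5], 0.78)]
cover_bar side [([236.2, 160.6], 0.79), ([244.2, 245.4], 0.67), ([320.0, 165.3], 0.38)]
cover_hinge top [([125.9, 220.2], 0.94)]
cover_hinge side [([217.8, 115.7], 0.88), ([320.4, 164.5], 0.5)]
form_trough top [([162.8, 193.8], 0.81)]
form_trough side [([246.8, 137.8], 0.79)]
beaker top [([243.1, 254.0], 0.88), ([350.6, 274.3], 0.67), ([293.5, 210.2], 0.62)]
beaker side [([189.3, 207.4], 0.69), ([244.5, 245.7], 0.68), ([162.3, 323.2], 0.62)]
chem_bottle top [([240.0, 132.6], 0.64)]
chem_bottle side [([328.5, 194.9], 0.57)]
jar top [([382.7, 224.3], 0.73)]
jar side [([235.1, 361.5], 0.91)]
timer top [([295.8, 153.2], 0.6), ([352.0, 160.3], 0.44)]
timer side [([324.8, 249.0], 0.56)]
brush top [([299.0, 272.5], 0.77)]
brush side [([166.0, 263.6], 0.83)]
graduate top [([199.7, 123.1], 0.9), ([292.4, 207.3], 0.29)]
graduate side [([231.7, 154.4], 0.74), ([319.1, 165.1], 0.58)]
dish top [([351.9, 159.5], 0.86), ([293.5, 210.3], 0.73)]
dish side [([331.1, 312.7], 0.7)]
dipper1_mid top []
dipper1_mid side [([235.4, 153.1], 0.43)]
```

View pics/t0.png

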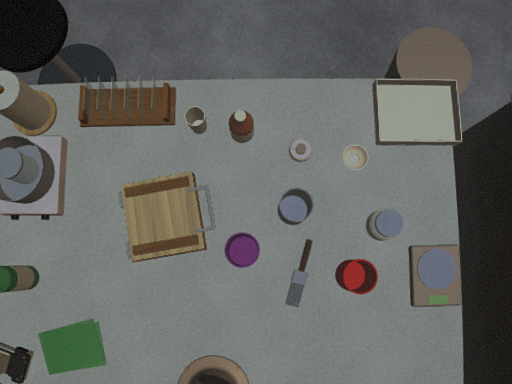

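View pics/s0.png

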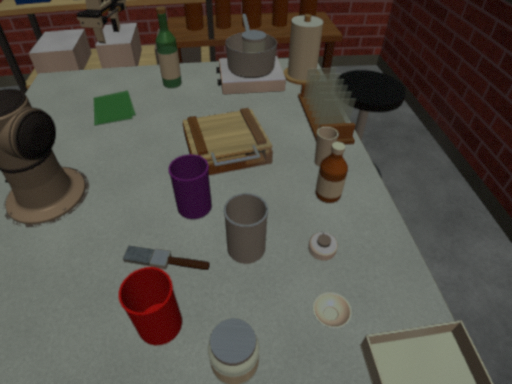

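The beaker has three possible matches in the top view. They are purple at (243,250), red at (357,276) and steel grey at (294,207), which is at (246,228) in the side view. Only the grey one fits "stainless steel"; the purple and red ones are look-alikes. I'll confirm with a crop and measure.

Run:
```python
from h import *
np.set_printoptions(precision=1,suppress=True)
save('side','c1.png',(140,90,360,280),3)
P={}
for n,a,b in[('bar',(208,205.5),(236.2,160.6)),('hinge',(125.9,220.2),(217.8,115.7)),('trough',(162.8,193.8),(246.8,137.8)),('form',(165.6,215.8),(227.8,150.6)),('beaker',(293.5,210.2),(244.5,246))]:
    print(n,*tri('top',a,'side',b))
print('z-plane bar',atz('top',(208,205.5),57),atz('side',(236.2,160.6),57),'hinge',atz('top',(125.9,220.2),47),atz('side',(217.8,115.7),47),'tr',atz('top',(162.8,193.8),41))
for n,u,z in [('purple',(243,252),0),('graduate',(199.7,123.1),0),('bottle',(240,132),0),('timer',(300,150),30),('brush',(299,272),10)]:print(n,atz('top',u,z))
capture('top');capture('side')
for c in('top','side'):
  for r in regions_of(c,'beaker'):
    m=r['pixels'];ys,xs=np.where(m);e=cv2.minEnclosingCircle(np.stack([xs,ys],1).astype(np.float32))
    print(c,r['score'],xs.min(),xs.max(),ys.min(),ys.max(),e)
# metal bar region
for c in('top','side'):
  for r in regions_of(c,'cover_bar')[:2]:
    ys,xs=np.where(r['pixels']);print('bar',c,r['score'],cv2.minAreaRect(np.stack([xs,ys],1).astype(np.float32)))
```

```text
bar [536.7   7.8  62.9] 7.102693183063105
hinge [497.6 249.8  50.8] 5.342828929305719
trough [578.6 145.8  32.7] 1.885257856463561
form [517.7 145.  -11.8] 1.1171104803196361
beaker [ 529.4 -241.3   10.1] 0.947519525739299
z-plane bar [540.9   8.6  57. ] [533.6  14.   57. ] hinge [500.5 251.1  47. ] [495.  254.9  47. ] tr [578.4 144.1  41. ]
purple [407.6 -90.    0. ]
graduate [804.   42.2   0. ]
bottle [773.9 -82.5   0. ]
timer [ 708.5 -262.9   30. ]
brush [ 347.3 -254.2   10. ]
top 0.89 224 259 231 267 ((242.0, 249.0), 18.110870361328125)
top 0.86 335 377 260 293 ((356.0, 275.5), 21.28976821899414)
top 0.68 278 313 188 224 ((294.7200012207031, 206.27999877929688), 19.02736473083496)
side 0.91 118 182 267 344 ((151.22471618652344, 305.9494323730469), 39.88811111450195)
side 0.86 169 211 155 217 ((191.0841522216797, 186.25247192382812), 32.04542541503906)
side 0.79 224 267 193 263 ((245.5, 227.74285888671875), 35.54325485229492)
side 0.49 183 272 108 165 ((227.5, 133.0), 46.360103607177734)
side 0.2 315 347 142 202 ((332.5, 172.0), 30.923391342163086)
bar top 0.84 ((168.0500030517578, 214.79144287109375), (78.6244888305664, 88.5933609008789), 80.27242279052734)
bar side 0.82 ((227.74249267578125, 136.90646362304688), (52.3992919921875, 82.16698455810547), 80.21759033203125)
```

View pics/c1.png

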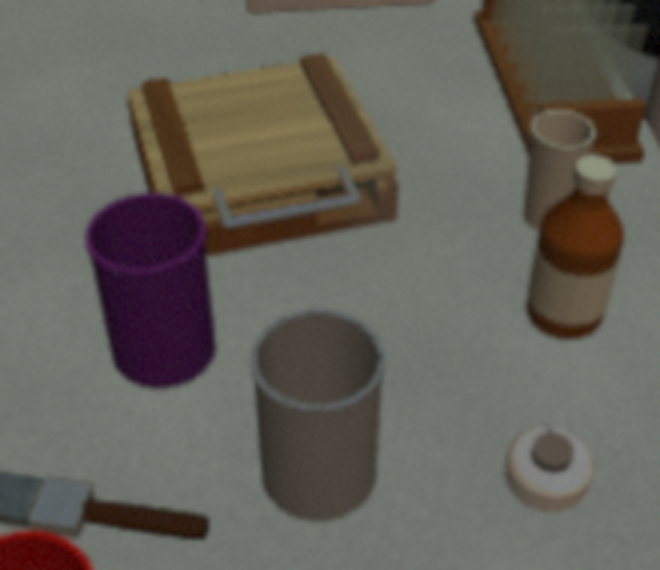

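The crop shows the steel beaker at side (246,228), a plain grey cylinder with a bright rim. The purple one is at (192,187), and the cover bar runs from (215,163) to (258,156). Next I'll fit the form pose and plan the approach.

```bash
cat >> h.py <<'E'
from scipy.optimize import least_squares
def fw(p,l): # form->world, p=x,y,yaw
    c,s=np.cos(p[2]),np.sin(p[2]);return np.array([p[0]+c*l[0]-s*l[1],p[1]+s*l[0]+c*l[1],l[2]])
def delta(goal,Rg):
    "rows units: total tool-frame shift /30mm, rotvec /4deg"
    o=get_obs();Rc=R.from_euler('xyz',o['tcp_rot']);
    return Rc.inv().apply(np.array(goal)-o['tool_pos'])/30, np.degrees((Rc.inv()*Rg).as_rotvec())/4
E
python3 - <<'E'
from h import *
np.set_printoptions(precision=3,suppress=True)
obs=[('top',(208,205.5),(0,-131,57),2),('side',(236.5,160),(0,-131,57),1.5),('side',(215,163.3),(-58,-131,57),1.5),('side',(258.3,156),(58,-131,57),1.5),
('top',(125.9,220.2),(0,122,47),2),('side',(217.8,115.7),(0,122,47),2),('top',(162.8,193.8),(64,0,41),3),('side',(246.8,137.8),(64,0,41),3)]
f=lambda p:np.concatenate([(proj(c,fw(p,l))-u)/s for c,u,l,s in obs])
r=least_squares(f,[520,140,.16],x_scale=[10,10,.1]);print(r.x,np.degrees(r.x[2]));print((r.fun.reshape(-1,2)*np.array([o[3] for o in obs])[:,None]).round(1).tolist())
p=r.x;print('bar',fw(p,(0,-131,57)))
o=get_obs();print(o['tool_pos'],o['tcp_rot'],o['grip_width']);Rc=R.from_euler('xyz',o['tcp_rot']);print(Rc.as_matrix())
# desired tool: z down, y along form +-y
y=p[2]
for s in(0,np.pi):
  Rg=R.from_matrix(np.stack([[np.cos(y+s),np.sin(y+s),0],[np.sin(y+s),-np.cos(y+s),0],[0,0,-1]],1));b=fw(p,(0,-131,140));print(b,delta(b,Rg))
im=capture('top');
for l in [(-113,-95,59),(113,-95,59),(113,122,59),(-113,122,59),(0,-131,57),(60,-131,57),(-60,-131,57)]:cv2.circle(im,tuple(int(round(v)) for v in proj('top',fw(p,l))),1,(255,0,0),-1)
cv2.imwrite('pics/t1.png',cv2.resize(im[150:280,90:250],None,fx=4,fy=4)[...,::-1])
E
```

```text
[516.179 140.124   0.151] 8.64897207044881
[[-0.7, 1.7], [0.6, 1.3], [1.5, 1.7], [-1.0, 1.8], [-3.2, 0.9], [0.8, -1.1], [-1.9, -0.3], [0.4, -3.0]]
bar [535.879  10.614  57.   ]
[155.041 501.619 226.767] [3.141 0.    2.842] 91.95210821320882
[[-0.955  0.295  0.   ]
 [ 0.295  0.955  0.   ]
 [-0.     0.    -1.   ]]
[535.879  10.614 140.   ] (array([-16.961, -11.889,   2.89 ]), array([ 0.001, -0.003, 38.544]))
[535.879  10.614 140.   ] (array([-16.961, -11.889,   2.89 ]), array([ 0.002,  0.001, -6.456]))
```

View pics/t1.png

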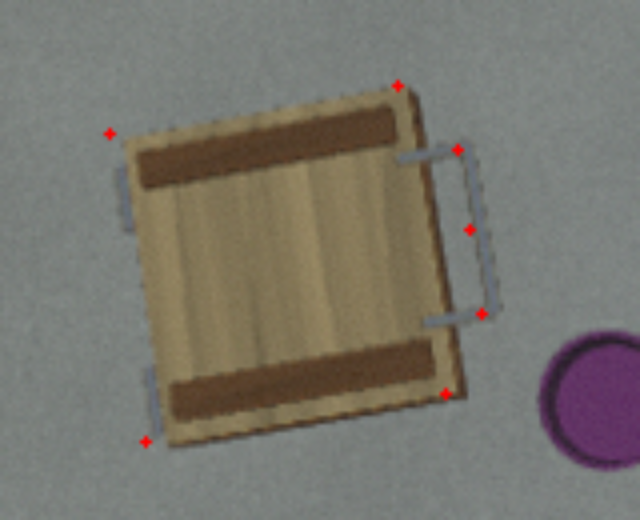

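The fit sits about 3 px left of the cover. I'll refit using bar and corner pixels picked from this enlarged view.

Run:
```python
from h import *
np.set_printoptions(precision=3,suppress=True)
g=lambda x,y:(90+(x-1.5)/4,150+(y-1.5)/4)
obs=[('top',g(467,148),(58,-131,57),1),('top',g(493,310),(-58,-131,57),1),('top',g(481,229),(0,-131,57),1),('top',g(126,140),(113,122,59),1.5),('top',g(171,446),(-113,122,59),1.5),('top',g(410,91),(113,-95,59),1.5),
('side',(236.5,160),(0,-131,57),1),('side',(215.5,163.3),(-58,-131,57),1),('side',(258,156),(58,-131,57),1)]
f=lambda p:np.concatenate([(proj(c,fw(p,l))-u)/s for c,u,l,s in obs])
r=least_squares(f,[520,140,.16],x_scale=[10,10,.1]);p=r.x;print(p,np.degrees(p[2]));print((r.fun.reshape(-1,2)*np.array([o[3] for o in obs])[:,None]).round(1).tolist())
print('bar',fw(p,(0,-131,57)),'tri',tri('top',g(481,229),'side',(236.5,160)))
np.save('form.npy',p)
y=p[2]+np.pi;Rg=R.from_matrix(np.stack([[np.cos(y),np.sin(y),0],[np.sin(y),-np.cos(y),0],[0,0,-1]],1));b=fw(p,(0,-131,140));print(b,delta(b,Rg))
```

```text
[513.669 134.921   0.17 ] 9.7634808759646
[[-0.7, 1.0], [-0.6, -0.1], [-0.9, 0.3], [-3.1, -0.0], [-3.4, 0.0], [-1.7, -1.0], [0.8, 2.5], [1.2, 3.1], [-0.6, 2.6]]
bar [535.885   5.819  57.   ] tri (array([534.519,   1.848,  69.701]), np.float64(1.8666608593105682))
[535.885   5.819 140.   ] (array([-17.01, -12.04,   2.89]), array([ 0.001,  0.   , -6.735]))
```

```bash
python3 -m pendant '[-1,-0.7,0,0,0,0,0.35,-1,-0.7,0,0,0,0,0.35,-1,-0.7,0,0,0,0,0.35,-1,-0.7,0,0,0,0,0.35,-1,-0.7,0,0,0,0,0.35,-1,-0.7,0,0,0,0,0.35,-1,-0.7,0,0,0,0,0.35,-1,-0.7,0,0,0,0,0.35,-1,-0.7,0,0,0,0,0.35,-1,-0.7,0,0,0,0,0.35,-1,-0.7,0,0,0,0,0.35,-1,-0.7,0,0,0,0,0.35]'
python3 -m pendant '[-1,-0.7,0,0,0,-1,0.35,-1,-0.8,0,0,0,-1,0.35,-1,-0.9,0,0,0,-1,0.35,-1,-0.9,0,0,0,-1,0.35,0,0,0.5,0,0,-1,0.35,0,0,0.5,0,0,-1,0.35,0,0,0.5,0,0,-0.7,0.35,0,0,0.5,0,0,0,0.35,0,0,0,0,0,0,0.35]'
python3 - <<'E'
from h import *
p=np.load('form.npy')
y=p[2]+np.pi;Rg=R.from_matrix(np.stack([[np.cos(y),np.sin(y),0],[np.sin(y),-np.cos(y),0],[0,0,-1]],1));b=np.array([535.5,4,38]);print(delta(b,Rg))
o=get_obs();print(o['tool_pos'],o['grip_width'])
save('side','s2.png',(150,40,350,190),4)
E
```

```text
time: 2.9
tool_pos: [425.3, 153.2, 226.9]
tcp_rot: [3.141, 0.0, 2.842]
contact_force: [0.3, 0.6, 0.3]
grip_width: 29.9
finger_force: 0.0
time: 3.8
tool_pos: [522.3, 34.4, 164.9]
tcp_rot: [3.14, -0.004, -2.974]
contact_force: [0.3, 0.7, -0.1]
grip_width: 29.9
finger_force: 0.0
(array([-0.2813412 , -1.07706231,  4.22774038]), array([ 0.01586073, -0.05575618, -0.0386413 ]))
[522.29503627  34.39428658 164.89964768] 29.874743563282035
```

View pics/s2.png

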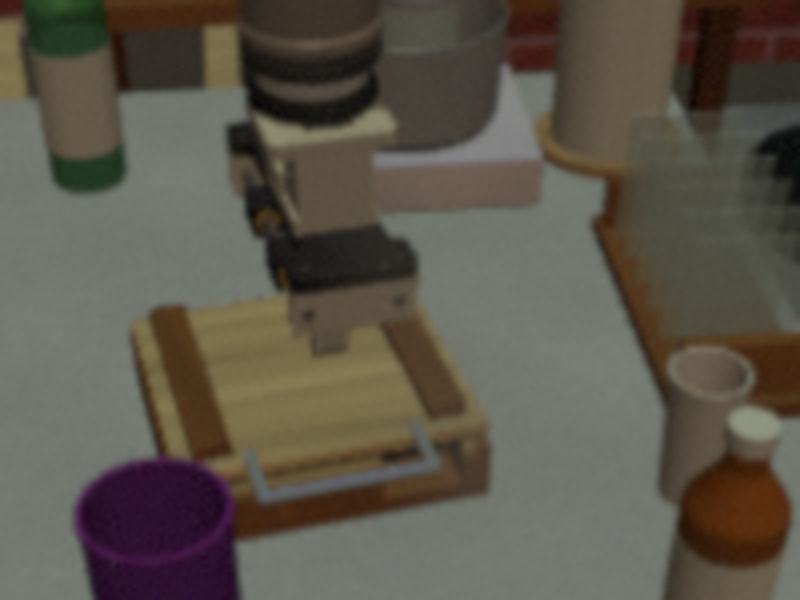

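The gripper hangs above the cover. The bar runs from (215.5,164) to (259,155.5) in side pixels, with its middle at (237.4,160), which matches the fit. I'll go above the bar and look closer.

```bash
python3 -m pendant '[-0.15,-0.55,0.4,0,0,0,0.35,-0.15,-0.55,0.4,0,0,0,0.35,0,0,1,0,0,0,0.35,0,0,0.8,0,0,0,0.35,0,0,0,0,0,0,0.35]'
python3 - <<'E'
from h import *
p=np.load('form.npy')
o=get_obs();print(o['tool_pos'],o['grip_width'])
print('tcp proj',proj('side',o['tool_pos']),proj('top',o['tool_pos']), 'bar', proj('side',fw(p,(0,-131,57))))
save('side','s3.png',(190,100,290,200),6)
E
```

```text
time: 4.35
tool_pos: [536.1, 2.3, 85.4]
tcp_rot: [3.14, -0.006, -2.975]
contact_force: [-0.2, 0.0, -0.5]
grip_width: 29.8
finger_force: 0.0
[536.10152752   2.25787102  85.35736481] 29.819924114092814
tcp proj [237.2778396 155.365493 ] [209.1897127  206.04385644] bar [237.30687971 162.47972136]
```

View pics/s3.png

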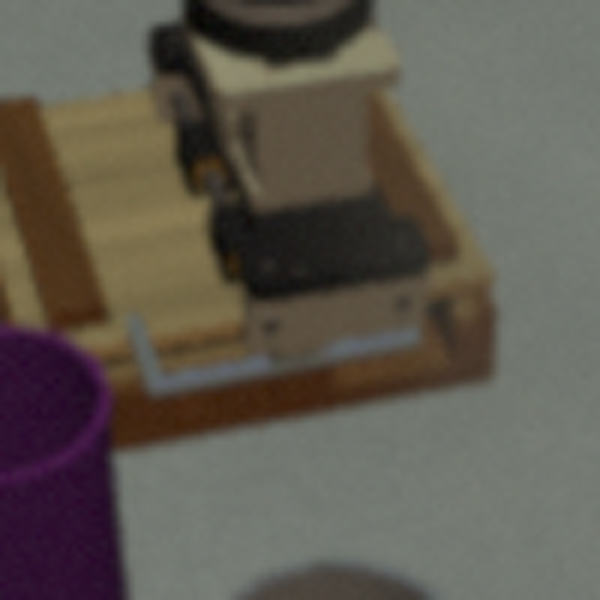

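```bash
python3 -m pendant '[0,0.08,0,0,0,0,0.35,0,0,0.4,0,0,0,0.35,0,0,0.4,0,0,0,0.35,0,0,0.2,0,0,0,0.35]'; python3 -m pendant '[0,0,0.3,0,0,0,0.35,0,0,0.3,0,0,0,0.35,0,0,0,0,0,0,0.35]'; python3 -m pendant '[0,0,0,0,0,0,0.9,0,0,0,0,0,0,0.9,0,0,0,0,0,0,0.9,0,0,0,0,0,0,0.9]'
```

```text
time: 4.8
tool_pos: [536.9, 5.9, 57.6]
tcp_rot: [3.141, -0.001, -2.973]
contact_force: [0.1, -0.8, 1.0]
grip_width: 29.8
finger_force: 0.0
time: 5.1
tool_pos: [536.6, 5.8, 39.3]
tcp_rot: [3.141, -0.002, -2.974]
contact_force: [0.5, -0.2, -0.1]
grip_width: 30.0
finger_force: 0.0
time: 5.5
tool_pos: [538.4, 3.0, 41.2]
tcp_rot: [-3.137, 0.001, -2.973]
contact_force: [0.0, -13.5, -1.3]
grip_width: 8.9
finger_force: 30.0
```

```bash
python3 -m pendant '[0,0,-0.73,0,0,0,0.9,0,0.1,-0.73,0,0,0,0.9,0,0.17,-0.71,0,0,0,0.9,0,0.25,-0.69,0,0,0,0.9,0,0,0,0,0,0,0.9]'; python3 -m pendant '[0,0.31,-0.67,0,0,0,0.9,0,0.37,-0.64,0,0,0,0.9,0,0.42,-0.60,0,0,0,0.9,0,0.47,-0.57,0,0,0,0.9,0,0,0,0,0,0,0.9]'
```

```text
time: 6.0
tool_pos: [534.2, 26.3, 127.5]
tcp_rot: [3.134, 0.001, -2.973]
contact_force: [2.0, 17.5, -8.7]
grip_width: 8.5
finger_force: 30.0
time: 6.5
tool_pos: [525.3, 75.1, 199.1]
tcp_rot: [3.13, -0.002, -2.971]
contact_force: [5.1, 24.1, -23.0]
grip_width: 9.2
finger_force: 30.0
```

```bash
python3 -m pendant '[0,0.62,-0.44,0,0,0,0.9,0,0.62,-0.42,0,0,0,0.9,0,0.62,-0.41,0,0,0,0.9,0,0.64,-0.37,0,0,0,0.9,0,0,0,0,0,0,0.9]'; python3 -m pendant '[0,0.67,-0.29,0,0,0,0.9,0,0.69,-0.23,0,0,0,0.9,0,0.71,-0.17,0,0,0,0.9,0,0.72,-0.11,0,0,0,0.9,0,0,0,0,0,0,0.9]'
```

```text
time: 7.0
tool_pos: [513.8, 144.4, 250.1]
tcp_rot: [3.139, 0.0, -2.971]
contact_force: [2.1, 4.7, -5.8]
grip_width: 8.9
finger_force: 30.0
time: 7.5
tool_pos: [500.1, 225.8, 274.8]
tcp_rot: [3.141, 0.001, -2.971]
contact_force: [-1.0, 2.7, 2.5]
grip_width: 9.1
finger_force: 30.0
```

```bash
python3 -m pendant '[0,0.73,-0.07,0,0,0,0.9,0,0.74,0,0,0,0,0.9,0,0.73,0.06,0,0,0,0.9,0,0.73,0.13,0,0,0,0.9,0,0,0,0,0,0,0.9]'; python3 -m pendant '[0,0.3,0.07,0,0,0,0.9,0,0.2,0.05,0,0,0,0.9,0,0,0,0,0,0,0.9]'
```

```text
time: 8.0
tool_pos: [485.4, 311.8, 270.2]
tcp_rot: [3.141, -0.0, -2.972]
contact_force: [-0.7, 2.2, 0.3]
grip_width: 9.0
finger_force: 30.0
time: 8.3
tool_pos: [483.2, 325.3, 266.5]
tcp_rot: [3.142, -0.001, -2.974]
contact_force: [-1.5, 0.8, -2.5]
grip_width: 9.5
finger_force: 30.0
```

Run:
```python
from h import *
save('side','s4.png',(140,0,360,190),3.5)
```

```text
(no output)
```

View pics/s4.png

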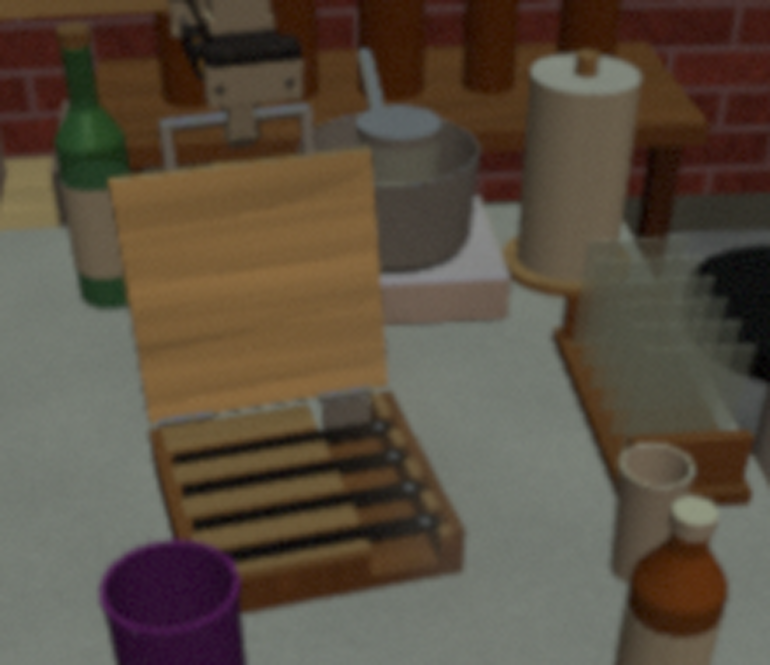

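The cover is wide open and leaning back. Four dark dippers lie in the form, in crop rows of about 440, 470, 505 and 540, with heads on the right. I'll release, back off and measure them.

```bash
python3 -m pendant '[0,0,0,0,0,0,0.35,0,0,0,0,0,0,0.35,0,0,-0.6,0,0,0,0.35,0,0,-0.8,0,0,0,0.35,0,0,-0.8,0,0,0,0.35,1,0,0,0,0,0,0.35,1,0,0,0,0,0,0.35,1,0,0,0,0,0,0.35,1,0,0,0,0,0,0.35,1,0,0,0,0,0,0.35]'
python3 - <<'E'
from h import *
np.set_printoptions(precision=1,suppress=True)
a=capture('top');b=capture('side');cv2.imwrite('pics/t5.png',cv2.resize(a[150:280,90:250],None,fx=4,fy=4,interpolation=cv2.INTER_CUBIC)[...,::-1])
for n in['dipper1_mid','dipper1_foot','form_trough','cover_hinge','form']:
  for c in('top','side'):
    print(n,c,[(np.round(x['location'],1).tolist(),round(x['score'],2)) for x in pinpoint(c,n)[:5]])
for c in('top','side'):
  for r in regions_of(c,'dipper1_mid')[:6]:
    ys,xs=np.where(r['pixels']);print(c,round(r['score'],2),len(xs),cv2.minAreaRect(np.stack([xs,ys],1).astype(np.float32)))
E
```

```text
time: 9.35
tool_pos: [334.4, 300.1, 333.3]
tcp_rot: [3.141, 0.001, -2.974]
contact_force: [-0.3, 1.5, -0.1]
grip_width: 29.6
finger_force: 0.0
dipper1_mid top [([190.1, 211.7], 0.86), ([129.2, 222.3], 0.19)]
dipper1_mid side [([233.0, 151.8], 0.65), ([195.3, 150.6], 0.26)]
dipper1_foot top [([197.0, 246.3], 0.67)]
dipper1_foot side [([198.0, 164.5], 0.65)]
form_trough top [([160.2, 195.6], 0.79), ([190.9, 207.8], 0.71)]
form_trough side [([247.7, 135.1], 0.85)]
cover_hinge top [([127.8, 221.7], 0.89), ([164.7, 249.8], 0.74)]
cover_hinge side [([215.7, 116.4], 0.74)]
form top [([168.2, 216.1], 0.79), ([296.6, 153.1], 0.16)]
form side [([229.5, 151.2], 0.83)]
top 0.71 499 ((190.90541076660156, 211.93243408203125), (67.56798553466797, 7.726752281188965), 80.53767395019531)
top 0.42 515 ((158.2052459716797, 217.539306640625), (67.86607360839844, 8.326313018798828), 82.40535736083984)
top 0.33 693 ((240.5, 126.0), (32.0, 25.0), 90.0)
side 0.71 316 ((235.02200317382812, 153.64669799804688), (6.526979923248291, 60.967926025390625), 81.46923065185547)
```

View pics/t5.png

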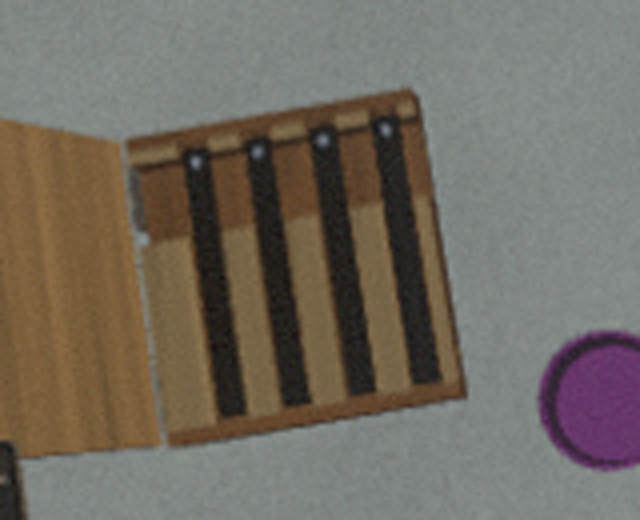

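Run:
```python
from h import *
np.set_printoptions(precision=1,suppress=True)
g=lambda x,y:(90+(x-1.5)/4,150+(y-1.5)/4)
D=[((196,152),(232,415)),((258,142),(297,405)),((322,128),(363,394)),((385,117),(427,382))]
obs=[]
for (h,f),y in zip(D,(72,24,-24,-72)):
  H=atz('top',g(*h),44);F=atz('top',g(*f),44);m=(H+F)/2;d=H-F
  print('mid',m,'len',np.linalg.norm(d),'yaw',np.degrees(np.arctan2(d[1],d[0])))
  obs+= [('top',g(*h),(100,y,44)),('top',g(*f),(-100,y,44))]
obs+=[('top',g(145,240),(34,122,46)),]
# side: mid of rightmost
obs2=obs+[('side',(235,153.6),(0,-72,44))]
f=lambda p:np.concatenate([proj(c,fw([p[0],p[1],p[2]],(l[0]+p[3],l[1],l[2])))-u for c,u,l in obs2])
r=least_squares(f,[515,133,.17,0],x_scale=[10,10,.1,5]);print(r.x,r.fun.reshape(-1,2).tolist()[-3:])
print('tri',tri('top',(190.5,211.9),'side',(235,153.6)))
```

```text
mid [500.5 200.8  44. ] len 195.40456762436088 yaw 9.090247156117012
mid [507.6 153.8  44. ] len 195.4280005727542 yaw 9.473011878154042
mid [516.5 106.   44. ] len 197.62989817629622 yaw 9.53448244200236
mid [524.6  59.5  44. ] len 196.8626006350028 yaw 9.515251468969355
[-1011.5  -125.4     0.2  1546.6] [[0.34912897929550013, 0.10427450177891728], [-1.1727344327949538, 1.4836450199403544], [-2.7566540541404265, 0.5397289439772806]]
tri (array([529.1,  61.4,  42.4]), np.float64(9.856209042634836))
```

The heights check out: triangulated 42 mm against 41–44 mm, pitch 47.5 mm, length about 197 mm, yaw 9.5°. I'll start with the dipper at y=-72.

```bash
python3 -m pendant '[-0.81,-0.99,0,0,0,0,0.35,-0.81,-0.99,0,0,0,0,0.35,-0.81,-0.99,0,0,0,0,0.35,-0.81,-0.99,0,0,0,0,0.35,-0.81,-0.99,0,0,0,0,0.35,-0.81,-0.99,0,0,0,0,0.35,-0.81,-0.99,0.5,0,0,0,0.35,-0.81,-0.99,0.8,0,0,0,0.35,-0.81,-0.99,1,0,0,0,0.35,0,0,1,0,0,0,0.35,0,0,1,0,0,0,0.35]'; python3 -m pendant '[0,0,1,0,0,0,0.35,0,0,1,0,0,0,0.35,0,0,1,0,0,0,0.35,0,0,0.8,0,0,0,0.35,0,0,0.4,0,0,0,0.35,0,0,0,0,0,0,0.35]'
```

```text
time: 11.15
tool_pos: [596.3, 72.2, 201.9]
tcp_rot: [3.141, -0.001, -2.976]
contact_force: [-0.2, 0.6, -0.3]
grip_width: 29.6
finger_force: 0.0
time: 11.75
tool_pos: [594.8, 73.4, 76.3]
tcp_rot: [3.141, -0.003, -2.974]
contact_force: [0.7, -0.0, -0.5]
grip_width: 29.8
finger_force: 0.0
```

Run:
```python
from h import *
np.set_printoptions(precision=1,suppress=True)
o=get_obs();t=o['tool_pos'];print(t, R.from_euler('xyz',o['tcp_rot']).inv().apply(np.array([595.6,72.9,22])-t)/30)
a=capture('side');b=capture('top');cv2.imwrite('pics/s6.png',np.hstack([cv2.resize(a[100:200,190:290],None,fx=4,fy=4,interpolation=2),cv2.resize(b[150:250,140:240],None,fx=4,fy=4,interpolation=2)])[...,::-1])
```

```text
[594.8  73.4  76.3] [-0.  -0.   1.8]
```

View pics/s6.png

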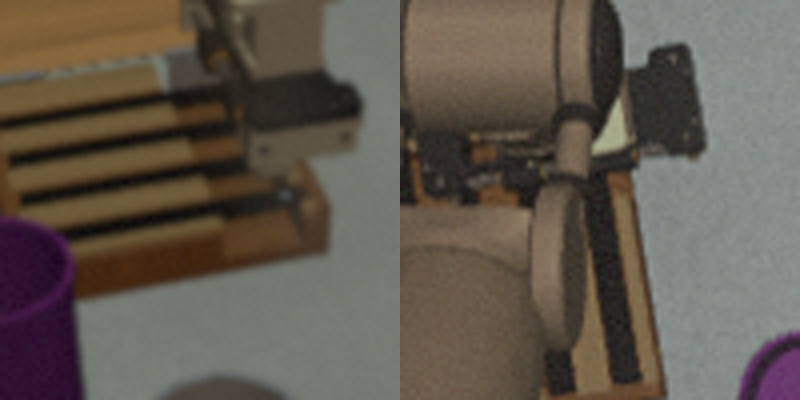

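The gripper is centred over the head of the nearest dipper, at side pixel (259,148). I'll descend and watch the force.

```bash
python3 -m pendant '[0,0,0.6,0,0,0,0.35,0,0,0.3,0,0,0,0.35,0,0,0.3,0,0,0,0.35,0,0,0,0,0,0,0.35]'; python3 -m pendant '[0,0,0.3,0,0,0,0.35,0,0,0.3,0,0,0,0.35,0,0,0,0,0,0,0.35]';  python3 -m pendant '[0,0,0,0,0,0,0.8,0,0,0,0,0,0,0.8,0,0,0,0,0,0,0.8,0,0,0,0,0,0,0.8]'
```

```text
time: 12.25
tool_pos: [595.3, 73.4, 41.3]
tcp_rot: [3.141, -0.001, -2.974]
contact_force: [0.1, -0.4, 0.1]
grip_width: 30.2
finger_force: 0.0
time: 12.55
tool_pos: [594.8, 73.4, 22.5]
tcp_rot: [3.141, -0.002, -2.974]
contact_force: [-0.6, 0.8, 0.3]
grip_width: 29.9
finger_force: 0.0
time: 12.95
tool_pos: [595.9, 73.4, 24.2]
tcp_rot: [3.142, 0.001, -2.974]
contact_force: [-0.1, -0.5, 0.7]
grip_width: 19.5
finger_force: 30.0
```

```bash
python3 -m pendant '[0,0,-0.2,0,0,0,0.8,0,0,-0.4,0,0,0,0.8,0,0,-0.6,0,0,0,0.8,0,0,-0.8,0,0,0,0.8,0,0,-1,0,0,0,0.8,0,0,-1,0,0,0,0.8,0,0,-1,0,0,0,0.8,0,0,-1,0,0,0,0.8,0,0,-1,0,0,0,0.8,0,0,-1,0,0,0,0.8,0,0,-1,0,0,0,0.8,0,0,-1,0,0,0,0.8]'; python3 -m pendant '[1,0,-0.6,0,-1,0,0.8,1,0,0,0,-1,0,0.8,1,0,0,0,-1,0,0.8,1,0,0,0,-1,0,0.8,0,0,0,0,-1,0,0.8,0,0,0,0,-1,0,0.8,0,0,0,0,-1,0,0.8,0,0,0,0,-1,0,0.8,0,0,0,0,-1,0,0.8,0,0,0,0,-1,0,0.8,0,0,0,0,-1,0,0.8,0,0,0,0,-1,0,0.8]'
python3 -c "
from h import *
o=get_obs();print(o['joint_positions'],R.from_euler('xyz',o['tcp_rot']).as_matrix())"
```

```text
time: 14.15
tool_pos: [595.2, 73.4, 326.6]
tcp_rot: [-3.141, 0.001, -2.974]
contact_force: [0.4, -0.0, -0.3]
grip_width: 19.4
finger_force: 30.0
time: 15.35
tool_pos: [478.0, 53.6, 330.8]
tcp_rot: [-3.14, 0.843, -2.972]
contact_force: [0.7, 1.8, -0.2]
grip_width: 19.1
finger_force: 30.0
[-0.26018867 -0.21508381  2.13907196  0.6709247   0.52052739 -2.46977044] [[-0.65602912 -0.16734575  0.73594918]
 [-0.1123373   0.98589742  0.12404281]
 [-0.74632843 -0.00129885 -0.66557658]]
```

Joint 6 would run out of range with this grip: q6 is already -2.47 and the wrist has to flip through q4. The half-turned grasp avoids that, so I'll put this dipper back in its cavity and regrip it half-turned.

```bash
python3 -m pendant '[0,0,0,0,1,0,0.8,0,0,0,0,1,0,0.8,0,0,0,0,1,0,0.8,0,0,0,0,1,0,0.8,0,0,0,0,1,0,0.8,0,0,0,0,1,0,0.8,0,0,0,0,1,0,0.8,0,0,0,0,1,0,0.8,0,0,0,0,1,0,0.8,0,0,0,0,1,0,0.8,0,0,0,0,1,0,0.8,0,0,0,0,1,0,0.8]'
python3 - <<'E'
from h import *
o=get_obs();print(o['joint_positions'],delta([595.5,73.4,100],R.from_euler('xyz',[3.1415,0,-2.974])))
E
```

```text
time: 16.55
tool_pos: [478.1, 53.5, 330.8]
tcp_rot: [-3.141, -0.001, -2.974]
contact_force: [0.5, -1.2, 0.0]
grip_width: 19.9
finger_force: 30.0
[-4.75692527e-02  1.97629601e-01  1.43626891e+00 -6.43904893e-04
  1.50855302e+00 -1.78630678e+00] (array([-3.97605508e+00,  2.52101335e-03,  7.69014500e+00]), array([-0.00769095, -0.01398567,  0.00556964]))
```

```bash
python3 -m pendant '[-1,0,0,0,0,0,0.8,-1,0,0,0,0,0,0.8,-1,0,0,0,0,0,0.8,-0.98,0,0.6,0,0,0,0.8,0,0,1,0,0,0,0.8,0,0,1,0,0,0,0.8,0,0,1,0,0,0,0.8,0,0,1,0,0,0,0.8,0,0,1,0,0,0,0.8,0,0,1,0,0,0,0.8,0,0,1,0,0,0,0.8,0,0,0,0,0,0,0.8]'
python3 - <<'E'
from h import *
o=get_obs();print(delta([595.5,73.4,24.2],R.from_euler('xyz',[3.1415,0,-2.974])))
save('side','s7.png',(190,90,290,190),6)
E
```

```text
time: 17.75
tool_pos: [593.6, 73.4, 98.5]
tcp_rot: [3.14, -0.007, -2.974]
contact_force: [0.6, 1.1, -0.3]
grip_width: 19.5
finger_force: 30.0
(array([-0.07915092, -0.01480574,  2.47561954]), array([ 0.01737239, -0.10025652,  0.00348564]))
```

View pics/s7.png

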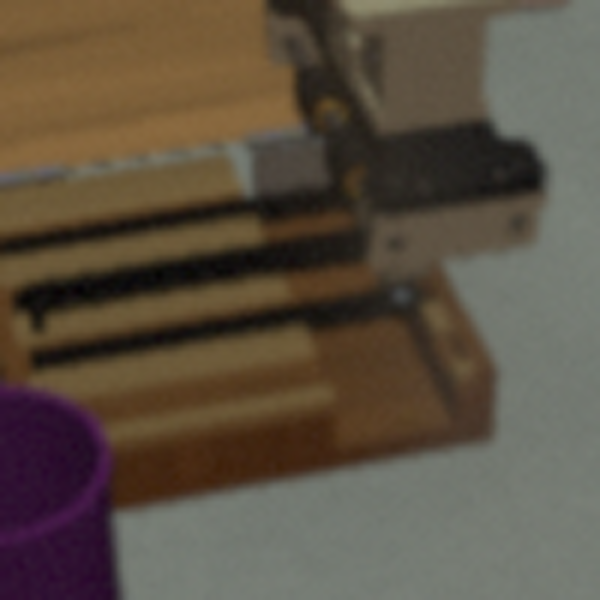

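The dipper is still held straight, with its hook down at crop (38,310). I'll lower it back into the cavity.

```bash
python3 -m pendant '[-0.03,0,0.6,0,0,0,0.8,0,0,0.6,0,0,0,0.8,0,0,0.3,0,0,0,0.8,0,0,0.3,0,0,0,0.8,0,0,0.2,0,0,0,0.8,0,0,0,0,0,0,0.8]'; python3 -m pendant '[0,0,0.2,0,0,0,0.8,0,0,0.2,0,0,0,0.8,0,0,0,0,0,0,0.8]'
```

```text
time: 18.4
tool_pos: [596.9, 73.6, 41.3]
tcp_rot: [3.141, -0.0, -2.974]
contact_force: [0.3, 0.1, -0.2]
grip_width: 19.4
finger_force: 30.0
time: 18.7
tool_pos: [596.5, 73.6, 28.6]
tcp_rot: [3.141, -0.001, -2.974]
contact_force: [-0.0, 0.4, -0.3]
grip_width: 19.6
finger_force: 30.0
```

```bash
python3 -m pendant '[0,0,0.1,0,0,0,0.35,0,0,0,0,0,0,0.35,0,0,-0.5,0,0,0,0.35,0,0,-0.7,0,0,0,0.35,0,0,-0.8,0,0,0,0.35,0,0,-1,0,0,1,0.35,0,0,0,0,0,1,0.35,0,0,0,0,0,1,0.35,0,0,0,0,0,1,0.35,0,0,0,0,0,1,0.35,0,0,0,0,0,1,0.35,0,0,0,0,0,1,0.35]'
for i in 1; do python3 -m pendant '[0,0,0,0,0,1,0.35,0,0,0,0,0,1,0.35,0,0,0,0,0,1,0.35,0,0,0,0,0,1,0.35,0,0,0,0,0,1,0.35,0,0,0,0,0,1,0.35,0,0,0,0,0,1,0.35,0,0,0,0,0,1,0.35,0,0,0,0,0,1,0.35,0,0,0,0,0,1,0.35,0,0,0,0,0,1,0.35,0,0,0,0,0,1,0.35]'; python3 -m pendant '[0,0,0,0,0,1,0.35,0,0,0,0,0,1,0.35,0,0,0,0,0,1,0.35,0,0,0,0,0,1,0.35,0,0,0,0,0,1,0.35,0,0,0,0,0,1,0.35,0,0,0,0,0,1,0.35,0,0,0,0,0,1,0.35,0,0,0,0,0,1,0.35,0,0,0,0,0,1,0.35,0,0,0,0,0,1,0.35,0,0,0,0,0,1,0.35]'; python3 -m pendant '[0,0,0,0,0,1,0.35,0,0,0,0,0,1,0.35,0,0,0,0,0,1,0.35,0,0,0,0,0,1,0.35,0,0,0,0,0,1,0.35,0,0,0,0,0,1,0.35,0,0,0,0,0,1,0.35,0,0,0,0,0,1,0.35,0,0,0,0,0,1,0.35,0,0,0,0,0,1,0.35,0,0,0,0,0,1,0.35,0,0,0,0,0,1,0.35]'; python3 -m pendant '[0,0,0,0,0,1,0.35,0,0,0,0,0,1,0.35,0,0,0,0,0,0,0.35]'; done
python3 - <<'E'
from h import *
o=get_obs();print(o['joint_positions'],delta([596,73.4,22],R.from_euler('xyz',[3.1415,0,.168])))
E
```

```text
time: 19.9
tool_pos: [597.0, 73.6, 116.6]
tcp_rot: [3.141, 0.0, 2.818]
contact_force: [0.0, -0.1, 0.1]
grip_width: 29.7
finger_force: 0.0
time: 21.1
tool_pos: [597.1, 73.6, 116.6]
tcp_rot: [3.141, 0.0, 1.98]
contact_force: [-0.8, -0.2, -0.3]
grip_width: 29.8
finger_force: 0.0
time: 22.3
tool_pos: [597.1, 73.6, 116.6]
tcp_rot: [3.141, -0.0, 1.142]
contact_force: [0.1, 0.0, -0.6]
grip_width: 29.8
finger_force: 0.0
time: 23.5
tool_pos: [597.1, 73.6, 116.6]
tcp_rot: [3.142, -0.0, 0.305]
contact_force: [-0.2, -0.4, 0.7]
grip_width: 29.5
finger_force: 0.0
time: 23.8
tool_pos: [597.1, 73.6, 116.6]
tcp_rot: [-3.142, -0.0, 0.167]
contact_force: [-0.3, 0.6, -0.5]
grip_width: 29.6
finger_force: 0.0
[-4.74839333e-03  5.81063830e-01  1.45329882e+00  8.45829709e-05
  1.10685008e+00  1.39870715e+00] (array([-3.78809783e-02,  2.52114429e-04,  3.15377974e+00]), array([-0.00146103, -0.00554676, -0.00998479]))
```

```bash
python3 -m pendant '[0,0,0.9,0,0,0,0.35,0,0,0.9,0,0,0,0.35,0,0,0.5,0,0,0,0.35,0,0,0.4,0,0,0,0.35,0,0,0.4,0,0,0,0.35,0,0,0,0,0,0,0.35]'; python3 -m pendant '[0,0,0,0,0,0,0.8,0,0,0,0,0,0,0.8,0,0,0,0,0,0,0.8,0,0,0,0,0,0,0.8]' ; python3 -m pendant '[0,0,-0.3,0,0,0,0.8,0,0,-0.5,0,0,0,0.8,0,0,-0.8,0,0,0,0.8,0,0,-1,0,0,0,0.8,0,0,-1,0,0,0,0.8,0,0,-1,0,0,0,0.8,0,0,-1,0,0,0,0.8,0,0,-1,0,0,0,0.8,0,0,-1,0,0,0,0.8,0,0,-1,0,0,0,0.8,0,0,-1,0,0,0,0.8,0,0,-1,0,0,0,0.8]'
```

```text
time: 24.4
tool_pos: [596.2, 73.6, 22.0]
tcp_rot: [-3.141, 0.002, 0.169]
contact_force: [-0.2, -0.7, -0.1]
grip_width: 29.8
finger_force: 0.0
time: 24.8
tool_pos: [597.5, 73.6, 24.2]
tcp_rot: [3.141, -0.002, 0.168]
contact_force: [1.0, 0.3, 2.6]
grip_width: 19.8
finger_force: 30.0
time: 26.0
tool_pos: [596.5, 73.6, 343.5]
tcp_rot: [3.142, -0.001, 0.168]
contact_force: [0.7, 0.2, -0.5]
grip_width: 19.5
finger_force: 30.0
```

```bash
python3 -m pendant '[-0.86,0.93,0,0,0,0,0.8,-0.86,0.93,0,0,0,0,0.8,-0.86,0.93,0,0,0,0,0.8,-0.86,0.93,0,0,0,0,0.8,-0.86,0.93,0,0,0,0,0.8,-0.86,0.93,0,0,0,0,0.8,-0.86,0.93,0,0,0,0,0.8]'; python3 -m pendant '[0,0,0,0,1,0,0.8,0,0,0,0,1,0,0.8,0,0,0,0,1,0,0.8,0,0,0,0,1,0,0.8,0,0,0,0,1,0,0.8,0,0,0,0,1,0,0.8,0,0,0,0,1,0,0.8,0,0,0,0,1,0,0.8,0,0,0,0,1,0,0.8,0,0,0,0,1,0,0.8,0,0,0,0,1,0,0.8,0,0,0,0,1,0,0.8]'
python3 -c "
from h import *
o=get_obs();print(o['joint_positions'])"
python3 -m pendant '[0,0,0,0,1,0,0.8,0,0,0,0,1,0,0.8,0,0,0,0,1,0,0.8,0,0,0,0,1,0,0.8,0,0,0,0,1,0,0.8,0,0,0,0,1,0,0.8,0,0,0,0,1,0,0.8,0,0,0,0,1,0,0.8,0,0,0,0,1,0,0.8,0,0,0,0,0.5,0,0.8,0,0,0,0,0,0,0.8]'
python3 -c "
from h import *
o=get_obs();print(o['joint_positions'],R.from_euler('xyz',o['tcp_rot']).as_matrix())"
```

```text
time: 26.7
tool_pos: [450.3, -150.1, 342.2]
tcp_rot: [3.141, -0.001, 0.168]
contact_force: [0.8, -0.0, -0.7]
grip_width: 19.3
finger_force: 30.0
time: 27.9
tool_pos: [451.4, -148.9, 342.3]
tcp_rot: [3.138, -0.841, 0.171]
contact_force: [0.6, 1.4, -0.3]
grip_width: 19.6
finger_force: 30.0
[-0.98205199 -0.12878044  2.04015797  0.91240328  1.03483563  0.00694441]
time: 29.0
tool_pos: [451.5, -149.3, 341.1]
tcp_rot: [-3.117, -1.501, 0.144]
contact_force: [0.5, 0.3, -0.1]
grip_width: 19.2
finger_force: 30.0
[-1.28679905  0.18999038  2.46192496  1.64067637  1.45492979 -1.07944495] [[ 0.06870787  0.16697416  0.98356436]
 [ 0.00993021 -0.98595983  0.16668714]
 [ 0.9975874  -0.00168571 -0.06940129]]
```

```bash
cat >> h.py <<'E'
def cylbox(c,xy,r=46,h=140,rr=47.5):
    a=np.linspace(0,2*np.pi,48)
    P=[(xy[0]+q*np.cos(t),xy[1]+q*np.sin(t),z) for q,z in((r,0),(rr,h)) for t in a]
    U=np.array([proj(c,p) for p in P]);return np.r_[U.min(0),U.max(0)]
def beaker(guess=(529,-241),cams=('top','side')):
    B=[]
    for c in cams:
        im=capture(c).astype(int)
        for r in regions_of(c,'beaker'):
            m=r['pixels'];px=im[m].mean(0)
            ys,xs=np.where(m);b=np.r_[xs.min()-.5,ys.min()-.5,xs.max()+.5,ys.max()+.5]
            g=cylbox(c,guess);d=np.abs(b-g).max()
            if px.max()-px.min()<45 and np.abs((b-g)[:2]+(b-g)[2:]).max()/2<30 : B.append((c,b,r['score']));print(c,b,px.round(),r['score'])
    f=lambda p:np.concatenate([cylbox(c,p)-b for c,b,_ in B])
    s=least_squares(f,guess,x_scale=10,loss='soft_l1',diff_step=1e-3);print('beaker',s.x.round(1),f(s.x).round(1));return s.x
E
python3 - <<'E'
from h import *
b=beaker()
save('side','s8.png',(100,40,370,270),2.9)
E
```

```text
top [277.5 186.5 313.5 224.5] [ 93.  97. 106.] 0.61
side [224.5 192.5 268.5 263.5] [77. 72. 65.] 0.9Traceback (most recent call last):
  File "<stdin>", line 2, in <module>
  File "h.py", line 45, in beaker
    s=least_squares(f,guess,x_scale=10,loss='soft_l1',diff_step=1e-3);print('beaker',s.x.round(1),f(s.x).round(1));return s.x
    return func(*args, **kwargs)
    result = trf(vector_fun.fun, vector_fun.jac, x0, f0, J0, lb, ub, ftol, xtol,
                 gtol, max_nfev, x_scale, loss_function, tr_solver,
                 tr_options.copy(), verbose, callback=callback_wrapped)
    return trf_no_bounds(
        fun, jac, x0, f0, J0, ftol, xtol, gtol, max_nfev, x_scale,
        loss_function, tr_solver, tr_options, verbose, callback=callback)
    J = jac(x)
    self._update_jac()
    ~~~~~~~~~~~~~~~~^^
    self.J = self.jac_wrapped(xp_copy(self.x), f0=self.f)
             ~~~~~~~~~~~~~~~~^^^^^^^^^^^^^^^^^^^^^^^^^^^^
    J, dct = approx_derivative(
             ~~~~~~~~~~~~~~~~~^
        self.fun,
        ^^^^^^^^^
    ...<2 lines>...
        **self.finite_diff_options,
        ^^^^^
[... 535 characters left out ...]
return np.atleast_1d(self.fun(x))
                         ~~~~~~~~^^^
    return self.f(x, *self.args, **self.kwargs)
           ~~~~~~^^^^^^^^^^^^^^^^^^^^^^^^^^^^^^
  File "h.py", line 44, in <lambda>
    f=lambda p:np.concatenate([cylbox(c,p)-b for c,b,_ in B])
                               ~~~~~~^^^^^
  File "h.py", line 34, in cylbox
    U=np.array([proj(c,p) for p in P]);return np.r_[U.min(0),U.max(0)]
                ~~~~^^^^^
  File "h.py", line 22, in proj
    k,D,P=K(c);q=P[:3,:3].T@(np.array(p,float)-P[:3,3]);q=q*[1,-1,-1]
          ~^^^
  File "h.py", line 10, in K
    m=camera_model(c);f=192/np.tan(np.radians(m['fov_y'])/2)
ValueError: time passes only in moves, steps and waits
```

```bash
sed -i 's/^def K(c):/import functools\n@functools.lru_cache(None)\ndef K(c):/' h.py
python3 - <<'E'
from h import *
b=beaker()
save('side','s8.png',(100,40,370,270),2.9)
print(get_obs()['time'])
E
```

```text
top [276.5 186.5 313.5 224.5] [ 93.  97. 106.] 0.78
side [224.5 192.5 268.5 262.5] [77. 72. 65.] 0.58
beaker [ 534.4 -237.4] [ 0.1 -0.2 -0.3 -0.1 -0.6 -0.5  0.3  0.7]
29.45
```

View pics/s8.png

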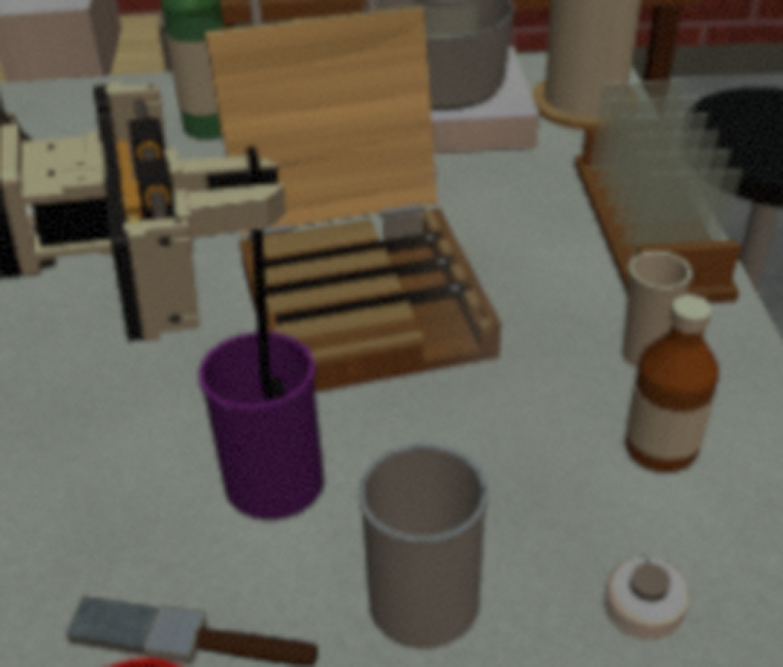

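The beaker fits to sub-pixel at (534,-237). The dipper hangs upright with its hook pointing away from the robot, and the foot is at crop (270,387). I'll place it towards the beaker's far side.

```bash
cat >> h.py <<'E'
def Rfwd(psi=.168,up=1.5):
    c,s=np.cos(psi),np.sin(psi);u=np.radians(up)
    z=np.array([c*np.cos(u),s*np.cos(u),np.sin(u)]);y=np.array([s,-c,0.]);return R.from_matrix(np.stack([np.cross(y,z),y,z],1))
def place(b,depth,z,up=1.5,lat=0):
    "TCP for foot at depth along psi; lat to the robot's right"
    Rg=Rfwd(up=up);d=np.array([np.cos(.168),np.sin(.168)])
    n=np.array([d[1],-d[0]]);xy=np.array(b)+d*(depth+174*np.sin(np.radians(up))+19)+n*lat
    return np.r_[xy,z],Rg
E
python3 - <<'E'
from h import *
g,Rg=place((534.4,-237.4),24,360);print(g,delta(g,Rg))
E
```

```text
[ 581.28527275 -229.44832367  360.        ] (array([0.87068749, 3.36841533, 3.76103689]), array([-0.0030144 ,  1.37560084,  0.01722784]))
```

```bash
python3 -m pendant '[0.4,0.6,0.7,0,0.7,0,0.8,0.4,0.6,0.7,0,0.68,0,0.8,0,0.6,0.7,0,0,0,0.8,0,0.6,0.6,0,0,0,0.8,0,0.6,0.6,0,0,0,0.8,0,0.37,0.4,0,0,0,0.8,0,0,0,0,0,0,0.8]'
python3 - <<'E'
from h import *
b=beaker((534.4,-237.4))
for z in(360,207):
  g,Rg=place((534.4,-237.4),24,z);print(g,delta(g,Rg))
print(get_obs()['joint_positions'])
save('side','s9.png',(150,60,350,270),2.8)
E
```

```text
time: 30.15
tool_pos: [579.9, -230.6, 365.5]
tcp_rot: [0.039, -1.544, -3.012]
contact_force: [-0.1, 1.3, -0.1]
grip_width: 19.6
finger_force: 30.0
top [277.5 188.5 310.5 218.5] [89. 92. 96.] 0.6
side [223.5 192.5 268.5 263.5] [80. 75. 68.] 0.71
beaker [ 533.6 -237.8] [-0.7 -1.9  2.8  6.1  0.  -0.3 -0.  -0.1]
[ 581.28527275 -229.44832367  360.        ] (array([-0.1737596 ,  0.0140113 ,  0.09254998]), array([-0.00106204, -0.00122723, -0.01128192]))
[ 581.28527275 -229.44832367  207.        ] (array([-5.27199892,  0.0180169 , -0.04138941]), array([-0.00106204, -0.00122723, -0.01128192]))
[-1.01652428  0.39196169  2.11857484  1.90304332  1.36846595 -0.97812806]
```

View pics/s9.png

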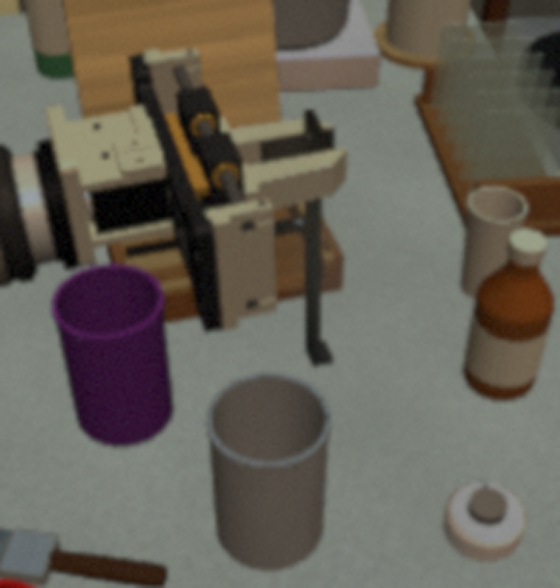

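```bash
python3 - <<'E'
from h import *
o=get_obs();Rc=R.from_euler('xyz',o['tcp_rot']);f=o['tool_pos']+Rc.apply([-174,0,-19]);print(f,proj('side',f),proj('side',o['tool_pos']+Rc.apply([-174,0,-6])))
E
python3 -m pendant '[-0.6,0,0,0,0,0,0.8,-0.8,0,0,0,0,0,0.8,-0.8,0,0,0,0,0,0.8,-0.6,0,0,0,0,0,0.8,-0.5,0,0,0,0,0,0.8,0,0,0,0,0,0,0.8]'
python3 -m pendant '[-0.5,0,0,0,0,0,0.8,-0.5,0,0,0,0,0,0.8,-0.5,0,0,0,0,0,0.8,-0.4,0,0,0,0,0,0.8,0,0,0,0,0,0,0.8]'
python3 - <<'E'
from h import *
for z in(188,):
  g,Rg=place((534.4,-237.4),24,z);print(g,delta(g,Rg))
E
```

```text
[ 564.12660045 -231.96233449  190.77260583] [260.50812245 188.19276871] [266.58798172 186.81703954]
time: 31.0
tool_pos: [581.0, -229.7, 264.8]
tcp_rot: [-0.131, -1.545, -2.843]
contact_force: [-1.3, 0.8, 0.5]
grip_width: 19.1
finger_force: 30.0
time: 31.5
tool_pos: [582.8, -229.6, 208.8]
tcp_rot: [-0.063, -1.545, -2.911]
contact_force: [-0.7, -0.2, -0.6]
grip_width: 19.2
finger_force: 30.0
[ 581.28527275 -229.44832367  188.        ] (array([-0.69267437, -0.01201628, -0.06634689]), array([ 0.00921   ,  0.00855258, -0.02297326]))
```

```bash
sed -i 's/depth+174\*np.sin(np.radians(up))/depth-174*np.sin(np.radians(up))/' h.py
python3 -m pendant '[0,0,0,0,-0.5,0,0.8,0,0,0.1,0,-0.5,0,0.8,-0.3,0,0,0,0,0,0.8,-0.4,0,0,0,0,0,0.8,0,0,0,0,0,0,0.8]'
python3 - <<'E'
from h import *
for z in(186,):
  g,Rg=place((534.4,-237.4),22,z,up=-2.5);print(g,delta(g,Rg))
E
```

```text
time: 32.0
tool_pos: [584.9, -229.0, 187.6]
tcp_rot: [-3.114, -1.528, 0.14]
contact_force: [0.8, -0.5, -0.1]
grip_width: 19.1
finger_force: 30.0
[ 582.30568577 -229.27526305  186.        ] (array([-0.05719163, -0.00525763, -0.08283037]), array([ 0.00214438, -0.00554533, -0.01726249]))
```

```bash
python3 -m pendant '[0,0,0,0,0,0,0.45,0,0,0,0,0,0,0.35,0,0,0,0,0,0,0.35,0,0,0,0,0,0,0.35,0,0,-0.5,0,0,0,0.35,0,0,-0.8,0,0,0,0.35,0,0,-0.8,0,0,0,0.35,0.6,0,-0.5,0,0,0,0.35,1,0,0,0,0,0,0.35,1,0,0,0,0,0,0.35,1,0,0,0,0,0,0.35]'
python3 - <<'E'
from h import *
b=beaker((534.4,-237.4))
save('side','s10.png',(200,100,320,280),3)
E
```

```text
time: 33.1
tool_pos: [512.6, -241.4, 300.8]
tcp_rot: [-3.13, -1.528, 0.156]
contact_force: [-1.0, -0.6, 0.4]
grip_width: 30.2
finger_force: 0.0
top [277.5 187.5 313.5 223.5] [ 90.  93. 100.] 0.87
side [224.5 191.5 268.5 264.5] [78. 73. 66.] 0.92
side [213.5 194.5 240.5 223.5] [35. 34. 32.] 0.58
beaker [ 531.7 -238.6] [-0.5 -0.2  0.1  1.7 -1.9  1.  -0.9 -0.8  9.1 -2.  27.1 40.2]
```

View pics/s10.png

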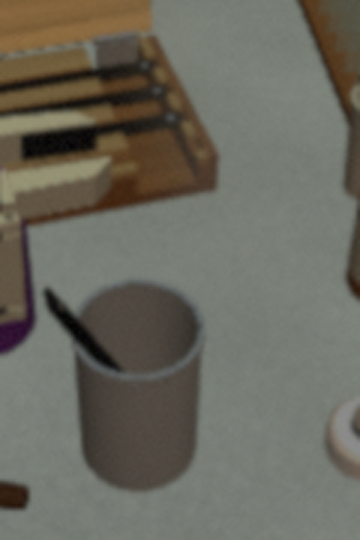

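The side view shows the dipper in the beaker, foot down, with its head leaning over the near rim at side (217,198). The beaker is upright at about (532,-239). The next dippers go beside it, leaning the other way. First I'll measure this one and turn the tool back down.

```bash
python3 -m pendant '[1,0,-1,0,-1,0,0.35,1,0,-1,0,-1,0,0.35,0,0,0,0,-1,0,0.35,0,0,0,0,-1,0,0.35,0,0,0,0,-1,0,0.35,0,0,0,0,-1,0,0.35,0,0,0,0,-1,0,0.35,0,0,0,0,-1,0,0.35,0,0,0,0,-1,0,0.35,0,0,0,0,-1,0,0.35,0,0,0,0,-1,0,0.35,0,0,0,0,-1,0,0.35]'
python3 -m pendant '[0,0,0,0,-1,0,0.35,0,0,0,0,-1,0,0.35,0,0,0,0,-1,0,0.35,0,0,0,0,-1,0,0.35,0,0,0,0,-1,0,0.35,0,0,0,0,-1,0,0.35,0,0,0,0,-1,0,0.35,0,0,0,0,-1,0,0.35,0,0,0,0,-1,0,0.35,0,0,0,0,-0.9,0,0.35,0,0,0,0,0,0,0.35]'
python3 - <<'E'
from h import *
o=get_obs();print(o['joint_positions'],delta([589.5,119.9,150],R.from_euler('xyz',[3.1415,0,.168])))
E
```

```text
time: 34.55
tool_pos: [458.3, -250.5, 362.2]
tcp_rot: [-3.137, -0.685, 0.166]
contact_force: [0.6, 0.1, 0.7]
grip_width: 29.7
finger_force: 0.0
time: 35.65
tool_pos: [459.5, -250.1, 361.3]
tcp_rot: [-3.137, 0.006, 0.17]
contact_force: [0.5, -0.2, -1.5]
grip_width: 29.8
finger_force: 0.0
[-6.44272590e-01  2.77223143e-01  1.25122718e+00 -1.22705676e-03
  1.62007596e+00  7.56016481e-01] (array([  6.40353559, -11.38918366,   7.05558499]), array([-0.06144096,  0.08098275,  0.03511246]))
```

```bash
python3 -m pendant '[0.534,-0.95,0,0,0,0,0.35,0.534,-0.95,0,0,0,0,0.35,0.534,-0.95,0,0,0,0,0.35,0.534,-0.95,0,0,0,0,0.35,0.534,-0.95,0,0,0,0,0.35,0.534,-0.95,0,0,0,0,0.35,0.534,-0.95,0,0,0,0,0.35,0.534,-0.95,0.5,0,0,0,0.35,0.534,-0.95,0.8,0,0,0,0.35,0.534,-0.95,1,0,0,0,0.35,0.534,-0.95,1,0,0,0,0.35,0.534,-0.95,1,0,0,0,0.35]'
python3 -m pendant '[0,0,1,0,0,0,0.35,0,0,1,0,0,0,0.35,0,0,0.8,0,0,0,0.35,0,0,0,0,0,0,0.35]'
python3 - <<'E'
from h import *
np.set_printoptions(precision=1,suppress=True)
print(delta([589.5,119.9,22],R.from_euler('xyz',[3.1415,0,.168])))
b=beaker((534,-238))
T=capture('top').astype(int);S=capture('side').astype(int)
for c,im,w in(('top',T,(265,175,330,240)),('side',S,(200,180,285,275))):
    m=(im.max(2)<52).astype(np.uint8);k=np.zeros_like(m);k[w[1]:w[3],w[0]:w[2]]=m[w[1]:w[3],w[0]:w[2]]
    n,l,st,ce=cv2.connectedComponentsWithStats(k)
    for i in range(1,n):
        if st[i,4]>15:
            ys,xs=np.where(l==i);print(c,st[i],cv2.boxPoints(cv2.minAreaRect(np.stack([xs,ys],1).astype(np.float32))).round(1).tolist())
for c in('top','side'):
  for n in('dipper1_mid','dipper1_foot'):
    print(c,n,[(np.round(x['location'],1).tolist(),round(x['score'],2)) for x in pinpoint(c,n)[:5]])
E
```

```text
time: 36.85
tool_pos: [590.4, 119.7, 232.4]
tcp_rot: [-3.14, 0.003, 0.168]
contact_force: [0.4, -1.2, -0.2]
grip_width: 29.7
finger_force: 0.0
time: 37.25
tool_pos: [587.7, 118.3, 146.1]
tcp_rot: [-3.14, 0.01, 0.168]
contact_force: [-0.3, 0.0, 0.6]
grip_width: 29.8
finger_force: 0.0
(array([ 0.1, -0. ,  4.1]), array([-0. ,  0.2, -0. ]))
top [277.5 186.5 313.5 224.5] [ 92.  95. 103.] 0.98
side [224.5 191.5 267.5 263.5] [74. 69. 63.] 0.56
beaker [ 533.8 -238.1] [-0.7  0.  -0.1  0.  -0.9  0.7  1.1 -0. ]
top [288 199  17  27 160] [[285.8999938964844, 200.0], [292.1000061035156, 197.10000610351562], [304.6000061035156, 224.3000030517578], [298.3999938964844, 227.10000610351562]]
side [200 180  11  37 335] [[200.0, 180.0], [210.0, 180.0], [210.0, 216.0], [200.0, 216.0]]
side [215 197  25  27 150] [[212.0, 200.0], [215.5, 196.5], [240.5, 221.5], [237.0, 225.0]]
side [200 262   9   7  55] [[200.0, 262.0], [208.0, 262.0], [208.0, 268.0], [200.0, 268.0]]
top dipper1_mid [([297.8, 212.8], 0.49), ([169.5, 217.1], 0.18)]
top dipper1_foot [([293.3, 201.8], 0.47)]
side dipper1_mid [([240.3, 220.3], 0.53)]
side dipper1_foot []
```

```bash
python3 - <<'E'
from h import *
np.set_printoptions(precision=1,suppress=True)
H=tri('top',(301.5,225.5),'side',(214.5,198.5));F=atz('top',(289.5,200),10)
print(H,F);b=np.array([533.8,-238.1]);d=np.array([np.cos(.168),np.sin(.168)]);n=np.array([d[1],-d[0]])
for q in(H[0],F):print('depth',(q[:2]-b)@d,'lat',(q[:2]-b)@n)
E
python3 -m pendant '[0.05,0,1,0,0.2,0,0.35,0,0,1,0,0,0,0.35,0,0,0.7,0,0,0,0.35,0,0,0.5,0,0,0,0.35,0,0,0.5,0,0,0,0.35,0,0,0.43,0,0,0,0.35,0,0,0,0,0,0,0.35]'; python3 -m pendant '[0,0,0,0,0,0,0.8,0,0,0,0,0,0,0.8,0,0,0,0,0,0,0.8,0,0,0,0,0,0,0.8]'
```

```text
(array([ 470.8, -247.6,  188.3]), np.float64(1.8212036370568303)) [ 560.6 -229.9   10. ]
depth -63.72579185199834 lat -1.2088668787933399
depth 27.764087413465685 lat -3.5965908677360505
time: 38.45
tool_pos: [592.1, 119.1, 25.3]
tcp_rot: [-3.141, -0.009, 0.168]
contact_force: [-0.2, 0.2, 0.1]
grip_width: 29.7
finger_force: 0.0
time: 38.85
tool_pos: [593.7, 119.3, 27.8]
tcp_rot: [3.142, -0.014, 0.168]
contact_force: [0.5, 0.2, 1.8]
grip_width: 19.3
finger_force: 30.0
```

```bash
cat >> h.py <<'E'
def place2(b,depth,lat,alpha,drop,L=178,g=13,psi=.168):
    a=np.radians(alpha);d=np.array([np.cos(psi),np.sin(psi)]);n=np.array([d[1],-d[0]])
    xy=np.array(b)+d*(depth+L*np.sin(a)+g*np.cos(a))+n*lat
    G=np.r_[xy,5+L*np.cos(a)-g*np.sin(a)+drop];print(G);return delta(G,Rfwd(psi,-alpha))
E
python3 -m pendant '[0,0,-0.3,0,0,0,0.8,0,0,-0.5,0,0,0,0.8,0,0,-0.8,0,0,0,0.8,0,0,-1,0,0,0,0.8,0,0,-1,0,0,0,0.8,0,0,-1,0,0,0,0.8,0,0,-1,0,0,0,0.8,0,0,-1,0,0,0,0.8,0,0,-1,0,0,0,0.8,0,0,-1,0,0,0,0.8,0,0,-1,0,0,0,0.8,0,0,-1,0,0,0,0.8]'
python3 -m pendant '[-0.6,1,0,0,0,0,0.8,-0.6,1,0,0,0,0,0.8,-0.6,1,0,0,0,0,0.8,-0.6,1,0,0,0,0,0.8,-0.6,1,0,0,0,0,0.8,-0.6,1,0,0,0,0,0.8,-0.6,1,0,0,0,0,0.8,-0.6,1,0,0,0,0,0.8,0,0,0,0,1,0,0.8,0,0,0,0,1,0,0.8,0,0,0,0,1,0,0.8,0,0,0,0,1,0,0.8]'
python3 -m pendant '[0,0,0,0,1,0,0.8,0,0,0,0,1,0,0.8,0,0,0,0,1,0,0.8,0,0,0,0,1,0,0.8,0,0,0,0,1,0,0.8,0,0,0,0,1,0,0.8,0,0,0,0,1,0,0.8,0,0,0,0,1,0,0.8,0,0,0,0,1,0,0.8,0,0,0,0,1,0,0.8,0,0,0,0,1,0,0.8,0,0,0,0,1,0,0.8]'
python3 - <<'E'
from h import *
o=get_obs();print(o['joint_positions'])
b=beaker((533.8,-238.1))
print(place2(b,-22,21,17,195))
E
```

```text
time: 40.05
tool_pos: [588.7, 118.5, 347.0]
tcp_rot: [-3.142, -0.013, 0.168]
contact_force: [0.6, 0.2, -0.2]
grip_width: 19.5
finger_force: 30.0
time: 41.25
tool_pos: [487.1, -142.1, 344.0]
tcp_rot: [3.141, -0.295, 0.168]
contact_force: [-0.5, -0.3, -0.1]
grip_width: 19.2
finger_force: 30.0
time: 42.45
tool_pos: [487.2, -142.0, 344.1]
tcp_rot: [3.135, -1.134, 0.174]
contact_force: [-0.4, 0.2, -1.0]
grip_width: 19.4
finger_force: 30.0
[-1.03021129 -0.04418633  2.2047578   1.37433128  1.03496949 -0.45466086]
top [277.5 187.5 313.5 224.5] [89. 92. 99.] 0.79
beaker [ 532.3 -239.1] [-0.3 -0.5  0.3  0.5]
[ 577.73416389 -252.67081395  366.4214144 ]
(array([1.70313313, 4.12929463, 1.80284416]), array([4.86085878e-03, 2.08828977e+00, 5.53215493e-04]))
```

```bash
python3 -m pendant '[0.34,0.83,0.36,0,0,0,0.8,0.34,0.83,0.36,0,0,0,0.8,0.34,0.83,0.36,0,0,0,0.8,0.34,0.83,0.36,0,0,0,0.8,0.34,0.81,0.36,0,0,0,0.8,0,0,0,0,1,0,0.8,0,0,0,0,1.0,0,0.8,0,0,0,0,0.09,0,0.8,0,0,0,0,0,0,0.8]'
python3 - <<'E'
from h import *
b=beaker((533,-238.6))
for dr in(195,22):print(place2((533.3,-238.6),-22,21,17,dr))
p=pinpoint('side','dipper1_foot');print([(x['location'],x['score']) for x in p])
o=get_obs();Rc=R.from_euler('xyz',o['tcp_rot']);f=o['tool_pos']+Rc.apply([-178,0,-13]);print(f,proj('side',f))
E
```

```text
time: 43.55
tool_pos: [578.0, -252.3, 366.3]
tcp_rot: [-3.141, -1.274, 0.168]
contact_force: [1.3, -0.6, -0.7]
grip_width: 18.8
finger_force: 30.0
top [281.5 188.5 300.5 211.5] [86. 87. 92.] 0.73
side [224.5 192.5 268.5 263.5] [79. 74. 67.] 0.65
beaker [ 534.6 -238.3] [-4.6 -2.3 13.  12.8 -0.5 -0.2  0.5  0. ]
[ 578.68756656 -252.20221009  366.4214144 ]
(array([-0.01476179, -0.00129367,  0.03000297]), array([-0.00138848, -0.01726906,  0.02561362]))
[ 578.68756656 -252.20221009  193.4214144 ]
(array([-5.53147253, -0.01099356,  1.70936383]), array([-0.00138848, -0.01726906,  0.02561362]))
[([321.7, 163.1], 0.52)]
[ 514.61089335 -263.38268026  200.47352319] [237.56754974 198.1346956 ]
```

```bash
python3 -m pendant '[-0.69,0,0.214,0,0,0,0.8,-0.69,0,0.214,0,0,0,0.8,-0.69,0,0.214,0,0,0,0.8,-0.69,0,0.214,0,0,0,0.8,0,0,0,0,0,0,0.8]'
python3 -m pendant '[-0.69,0,0.214,0,0,0,0.8,-0.69,0,0.214,0,0,0,0.8,-0.69,0,0.214,0,0,0,0.8,-0.5,0,0.15,0,0,0,0.8,0,0,0,0,0,0,0.8]'
```

```text
time: 44.3
tool_pos: [577.9, -252.0, 277.1]
tcp_rot: [-3.128, -1.273, 0.155]
contact_force: [-0.8, 0.5, 0.2]
grip_width: 19.5
finger_force: 30.0
time: 44.8
tool_pos: [578.6, -252.5, 198.1]
tcp_rot: [-3.135, -1.275, 0.162]
contact_force: [-0.3, -0.1, -0.4]
grip_width: 19.1
finger_force: 30.0
```

```bash
python3 -m pendant '[0,0,0,0,0,0,0.45,0,0,0,0,0,0,0.35,0,0,0,0,0,0,0.35,0,0,0,0,0,0,0.35,0,0,-0.4,0,0,0,0.35,0,0,-0.7,0,0,0,0.35,0.3,0,-0.8,0,0,0,0.35,0.6,0,-0.5,0,0,0,0.35,1,0,0,0,0,0,0.35,1,0,0,0,0,0,0.35,1,0,0,0,0,0,0.35,1,0,-0.5,0,0,0,0.35]'
cat >> h.py <<'E'
def dark(b=(533.5,-238.3)):
    for c,w in(('top',(265,165,335,240)),('side',(205,165,300,275))):
        im=capture(c).astype(int);m=(im.max(2)<52).astype(np.uint8);k=np.zeros_like(m);k[w[1]:w[3],w[0]:w[2]]=m[w[1]:w[3],w[0]:w[2]]
        n,l,st,ce=cv2.connectedComponentsWithStats(k)
        for i in range(1,n):
            if st[i,4]>12:
                ys,xs=np.where(l==i);print(c,st[i],cv2.boxPoints(cv2.minAreaRect(np.stack([xs,ys],1).astype(np.float32))).round(0).tolist())
E
python3 - <<'E'
from h import *
beaker((533.5,-238.4));dark()
E
```

```text
time: 46.0
tool_pos: [538.3, -258.5, 365.7]
tcp_rot: [-3.14, -1.275, 0.167]
contact_force: [0.2, -0.3, -0.3]
grip_width: 29.8
finger_force: 0.0
top [277.5 187.5 313.5 221.5] [ 94.  98. 107.] 0.79
top [296.5 179.5 306.5 213.5] [54. 55. 51.] 0.69
side [224.5 193.5 267.5 263.5] [78. 73. 66.] 0.65
beaker [ 536.7 -239.2] [ -0.3  -2.1   0.3   2.1 -19.3   5.9   7.3  10.1   0.5  -1.    2.5   0.3]
top [281 181  54  59 587] [[281.0, 181.0], [334.0, 181.0], [334.0, 239.0], [281.0, 239.0]]
top [321 191   5  18  18] [[320.0, 191.0], [321.0, 191.0], [325.0, 208.0], [325.0, 208.0]]
top [330 212   5   6  14] [[330.0, 213.0], [332.0, 211.0], [336.0, 215.0], [334.0, 217.0]]
top [328 219   7   4  17] [[328.0, 219.0], [334.0, 219.0], [334.0, 222.0], [328.0, 222.0]]
side [205 178   6  36 154] [[205.0, 178.0], [210.0, 178.0], [210.0, 213.0], [205.0, 213.0]]
side [254 192  20  30 147] [[254.0, 221.0], [270.0, 191.0], [275.0, 193.0], [259.0, 224.0]]
side [215 196  25  28 150] [[213.0, 198.0], [216.0, 195.0], [240.0, 222.0], [236.0, 225.0]]
side [205 263   4   6  17] [[205.0, 268.0], [205.0, 263.0], [208.0, 263.0], [208.0, 268.0]]
```

```bash
python3 -m pendant '[0,0,-1,0,-1,0,0.35,0,0,-1,0,-1,0,0.35,0,0,0,0,-1,0,0.35,0,0,0,0,-1,0,0.35,0,0,0,0,-1,0,0.35,0,0,0,0,-1,0,0.35,0,0,0,0,-1,0,0.35,0,0,0,0,-1,0,0.35,0,0,0,0,-1,0,0.35,0,0,0,0,-1,0,0.35,0,0,0,0,-1,0,0.35,0,0,0,0,-1,0,0.35]'
python3 -m pendant '[0,0,0,0,-1,0,0.35,0,0,0,0,-1,0,0.35,0,0,0,0,-1,0,0.35,0,0,0,0,-1,0,0.35,0,0,0,0,-1,0,0.35,0,0,0,0,-1,0,0.35,0,0,0,0,-0.25,0,0.35,0,0,0,0,0,0,0.35]'
python3 - <<'E'
from h import *
print(delta([582.5,168,100],R.from_euler('xyz',[3.1415,0,.168])))
E
```

```text
time: 47.5
tool_pos: [482.3, -268.6, 382.4]
tcp_rot: [-3.138, -0.433, 0.166]
contact_force: [-0.3, -0.2, 0.0]
grip_width: 30.2
finger_force: 0.0
time: 48.3
tool_pos: [483.0, -268.4, 382.4]
tcp_rot: [-3.139, 0.0, 0.169]
contact_force: [-0.0, 0.3, 0.6]
grip_width: 29.6
finger_force: 0.0
(array([  5.71914977, -13.75588425,   9.44956576]), array([-0.04099415,  0.00242095,  0.0153488 ]))
```

```bash
python3 -m pendant '[0.41,-0.98,0,0,0,0,0.35,0.41,-0.98,0,0,0,0,0.35,0.41,-0.98,0,0,0,0,0.35,0.41,-0.98,0,0,0,0,0.35,0.41,-0.98,0,0,0,0,0.35,0.41,-0.98,0,0,0,0,0.35,0.41,-0.98,0,0,0,0,0.35,0.41,-0.98,0,0,0,0,0.35,0.41,-0.98,0,0,0,0,0.35,0.41,-0.98,0.5,0,0,0,0.35,0.41,-0.98,0.8,0,0,0,0.35,0.41,-0.98,1,0,0,0,0.35]'
python3 -m pendant '[0.41,-0.98,1,0,0,0,0.35,0.4,-0.98,1,0,0,0,0.35,0,0,1,0,0,0,0.35,0,0,1,0,0,0,0.35,0,0,1,0,0,0,0.35,0,0,1,0,0,0,0.35,0,0,1,0,0,0,0.35,0,0,0,0,0,0,0.35]'
python3 - <<'E'
from h import *
print(delta([582.5,168,22],R.from_euler('xyz',[3.1415,0,.168])))
E
```

```text
time: 49.5
tool_pos: [569.5, 104.6, 315.4]
tcp_rot: [-3.141, -0.004, 0.167]
contact_force: [0.5, -0.6, -0.7]
grip_width: 29.9
finger_force: 0.0
time: 50.3
tool_pos: [580.5, 164.9, 101.2]
tcp_rot: [-3.141, 0.007, 0.167]
contact_force: [-0.6, 0.5, -0.6]
grip_width: 29.8
finger_force: 0.0
(array([ 0.10091319, -0.08971823,  2.6394983 ]), array([-0.01594593,  0.10406076, -0.01781146]))
```

```bash
python3 -m pendant '[0.05,-0.09,0.6,0,0.1,0,0.35,0,0,0.6,0,0,0,0.35,0,0,0.5,0,0,0,0.35,0,0,0.4,0,0,0,0.35,0,0,0.3,0,0,0,0.35,0,0,0.2,0,0,0,0.35,0,0,0,0,0,0,0.35]'
python3 -m pendant '[0,0,0,0,0,0,0.8,0,0,0,0,0,0,0.8,0,0,0,0,0,0,0.8,0,0,0,0,0,0,0.8]'
python3 -m pendant '[0,0,-0.3,0,0,0,0.8,0,0,-0.5,0,0,0,0.8,0,0,-0.8,0,0,0,0.8,0,0,-1,0,0,0,0.8,0,0,-1,0,0,0,0.8,0,0,-1,0,0,0,0.8,0,0,-1,0,0,0,0.8,0,0,-1,0,0,0,0.8,0,0,-1,0,0,0,0.8,0,0,-1,0,0,0,0.8,0,0,-1,0,0,0,0.8,0,0,-1,0,0,0,0.8]'
```

```text
time: 51.0
tool_pos: [585.1, 168.9, 27.1]
tcp_rot: [-3.141, -0.008, 0.168]
contact_force: [-0.6, 0.5, -0.2]
grip_width: 29.9
finger_force: 0.0
time: 51.4
tool_pos: [585.7, 169.1, 28.1]
tcp_rot: [-3.142, -0.01, 0.168]
contact_force: [0.1, 0.0, 3.3]
grip_width: 19.6
finger_force: 30.0
time: 52.6
tool_pos: [582.1, 168.5, 347.3]
tcp_rot: [-3.142, -0.009, 0.168]
contact_force: [-0.0, -0.3, -0.9]
grip_width: 19.5
finger_force: 30.0
```

```bash
python3 -m pendant '[-0.48,0.97,0,0,0,0,0.8,-0.48,0.97,0,0,0,0,0.8,-0.48,0.97,0,0,0,0,0.8,-0.48,0.97,0,0,0,0,0.8,-0.48,0.97,0,0,0,0,0.8,-0.48,0.97,0,0,0,0,0.8,-0.48,0.97,0,0,0,0,0.8,-0.48,0.97,0,0,0,0,0.8,-0.48,0.97,0,0,0,0,0.8,-0.48,0.97,0,0,0,0,0.8,0,0,0,0,1,0,0.8,0,0,0,0,1,0,0.8]'
python3 -m pendant '[0,0,0,0,1,0,0.8,0,0,0,0,1,0,0.8,0,0,0,0,1,0,0.8,0,0,0,0,1,0,0.8,0,0,0,0,1,0,0.8,0,0,0,0,1,0,0.8,0,0,0,0,1,0,0.8,0,0,0,0,1,0,0.8,0,0,0,0,1,0,0.8,0,0,0,0,1,0,0.8,0,0,0,0,1,0,0.8,0,0,0,0,1,0,0.8]'
python3 -m pendant '[0,0,0,0,1,0,0.8,0,0,0,0,1,0,0.8,0,0,0,0,1,0,0.8,0,0,0,0,1,0,0.8,0,0,0,0,0.25,0,0.8,0,0,0,0,0,0,0.8]'
python3 - <<'E'
from h import *
b=beaker((533.8,-238.1));dark()
print(place2((533.5,-238.4),-22,-24,17,195))
E
```

```text
time: 53.8
tool_pos: [489.1, -143.2, 344.5]
tcp_rot: [-3.142, -0.151, 0.166]
contact_force: [0.8, 0.2, 0.1]
grip_width: 19.5
finger_force: 30.0
time: 55.0
tool_pos: [489.1, -142.2, 345.1]
tcp_rot: [3.138, -0.989, 0.171]
contact_force: [-0.0, -0.4, -0.5]
grip_width: 19.3
finger_force: 30.0
time: 55.6
tool_pos: [489.2, -142.5, 343.9]
tcp_rot: [-3.137, -1.281, 0.164]
contact_force: [-0.5, 0.2, -0.6]
grip_width: 19.6
finger_force: 30.0
top [277.5 187.5 313.5 224.5] [87. 90. 96.] 0.96
side [223.5 192.5 266.5 263.5] [78. 73. 66.] 0.71
beaker [ 531.9 -238.6] [-0.5 -0.3  0.1  0.7 -0.8 -0.   1.3  0.2]
top [288 180  18  46 383] [[286.0, 224.0], [289.0, 179.0], [306.0, 180.0], [303.0, 225.0]]
top [265 214   4  26  73] [[265.0, 214.0], [268.0, 214.0], [268.0, 239.0], [265.0, 239.0]]
top [273 235  12   5  30] [[273.0, 237.0], [283.0, 235.0], [284.0, 239.0], [274.0, 241.0]]
side [205 172   6  41 168] [[205.0, 172.0], [210.0, 172.0], [210.0, 212.0], [205.0, 212.0]]
side [254 192  20  31 151] [[253.0, 221.0], [271.0, 191.0], [276.0, 194.0], [258.0, 224.0]]
side [215 196  25  28 149] [[213.0, 198.0], [216.0, 195.0], [240.0, 222.0], [236.0, 225.0]]
side [205 263   4   6  19] [[205.0, 263.0], [208.0, 263.0], [208.0, 268.0], [205.0, 268.0]]
[ 571.36307864 -207.63575789  366.4214144 ]
(array([1.35032448, 2.60641329, 2.02416629]), array([-0.0033756 , -0.12093301,  0.02105872]))
```

```bash
python3 -m pendant '[0.34,0.64,0.5,0,0,0,0.8,0.34,0.64,0.5,0,0,0,0.8,0.34,0.65,0.5,0,0,0,0.8,0.34,0.65,0.52,0,0,0,0.8,0,0,0,0,-0.12,0,0.8,0,0,0,0,0,0,0.8]'
python3 - <<'E'
from h import *
b=beaker((533.5,-238.4))
for dr in(195,30):print(place2((533.3,-238.4),-20,-23,17,dr))
E
```

```text
time: 56.5
tool_pos: [571.1, -206.6, 366.0]
tcp_rot: [3.141, -1.274, 0.17]
contact_force: [-0.7, 0.7, 0.3]
grip_width: 19.0
finger_force: 30.0
top [294.5 195.5 297.5 200.5] [105. 111. 126.] 0.49
side [224.5 192.5 266.5 263.5] [79. 74. 67.] 0.77
beaker [ 532.2 -238. ] [-17.7  -8.4  15.9  24.6  -1.6  -0.2   1.3   0. ]
[ 573.30213181 -208.28725736  366.4214144 ]
(array([0.03984839, 0.07313752, 0.07495244]), array([-0.00175727,  0.00244451, -0.00563727]))
[ 573.30213181 -208.28725736  201.4214144 ]
(array([-5.21955282,  0.07540477,  1.68389426]), array([-0.00175727,  0.00244451, -0.00563727]))
```

```bash
python3 -m pendant '[-0.65,0.07,0.21,0,0,0,0.8,-0.65,0,0.21,0,0,0,0.8,-0.65,0,0.21,0,0,0,0.8,-0.65,0,0.21,0,0,0,0.8,0,0,0,0,0,0,0.8]'
python3 -m pendant '[-0.65,0,0.21,0,0,0,0.8,-0.65,0,0.21,0,0,0,0.8,-0.65,0,0.21,0,0,0,0.8,-0.65,0,0.21,0,0,0,0.8,0,0,0,0,0,0,0.8]'
```

```text
time: 57.2
tool_pos: [571.8, -208.4, 281.6]
tcp_rot: [-3.126, -1.271, 0.153]
contact_force: [0.2, 0.0, -0.5]
grip_width: 19.5
finger_force: 30.0
time: 57.7
tool_pos: [573.6, -208.6, 201.0]
tcp_rot: [-3.131, -1.273, 0.158]
contact_force: [0.9, -0.2, 0.5]
grip_width: 19.3
finger_force: 30.0
```

```bash
python3 -m pendant '[0,0,0,0,0,0,0.45,0,0,0,0,0,0,0.43,0,0,0,0,0,0,0.43,0,0,0,0,0,0,0.43,0,0,-0.4,0,0,0,0.43,0,0,-0.7,0,0,0,0.43,0.3,0,-0.8,0,0,0,0.43,0.6,0,-0.5,0,0,0,0.35,1,0,0,0,0,0,0.35,1,0,0,0,0,0,0.35,1,0,0,0,0,0,0.35,1,0,-0.5,0,0,0,0.35]'
python3 -m pendant '[0,0,-1,0,-1,0,0.35,0,0,-1,0,-1,0,0.35,0,0,0,0,-1,0,0.35,0,0,0,0,-1,0,0.35,0,0,0,0,-1,0,0.35,0,0,0,0,-1,0,0.35,0,0,0,0,-1,0,0.35,0,0,0,0,-1,0,0.35,0,0,0,0,-1,0,0.35,0,0,0,0,-1,0,0.35,0,0,0,0,-1,0,0.35,0,0,0,0,-1,0,0.35]'
python3 - <<'E'
from h import *
beaker((533.5,-238.4));dark()
E
```

```text
time: 58.9
tool_pos: [533.9, -214.8, 369.2]
tcp_rot: [-3.14, -1.273, 0.167]
contact_force: [-0.4, -0.5, 0.6]
grip_width: 29.5
finger_force: 0.0
time: 60.1
tool_pos: [477.0, -225.3, 387.7]
tcp_rot: [3.141, -0.432, 0.166]
contact_force: [0.1, 0.3, -0.4]
grip_width: 29.7
finger_force: 0.0
top [277.5 187.5 313.5 216.5] [84. 86. 90.] 0.92
side [224.5 192.5 265.5 263.5] [76. 70. 63.] 0.73
beaker [ 533.4 -238.6] [-0.5 -0.9  0.1  8.2 -1.  -0.1  2.9  0.2]
top [265 181  42  59 896] [[265.0, 239.0], [265.0, 181.0], [306.0, 181.0], [306.0, 239.0]]
top [297 209  38  31 444] [[297.0, 239.0], [316.0, 204.0], [340.0, 218.0], [321.0, 252.0]]
side [205 172   6  42 174] [[205.0, 172.0], [210.0, 172.0], [210.0, 213.0], [205.0, 213.0]]
side [215 178  52  47 443] [[214.0, 197.0], [265.0, 177.0], [278.0, 211.0], [227.0, 231.0]]
side [253 191  21  32 181] [[252.0, 222.0], [270.0, 190.0], [275.0, 193.0], [258.0, 225.0]]
side [205 263   4   6  21] [[205.0, 263.0], [208.0, 263.0], [208.0, 268.0], [205.0, 268.0]]
```

Three dippers are in the beaker and it stands unchanged at (533,-238). The last one lies next to the open cover, so I'll tilt the tool 22° away from the cover to keep the gripper body clear of it.

```bash
python3 -m pendant '[0,0,0,0,-1,0,0.35,0,0,0,0,-1,0,0.35,0,0,0,0,-1,0,0.35,0,0,0,0,-1,0,0.35,0,0,0,0,-1,0,0.35,0,0,0,0,-1,0,0.35,0,0,0,0,-0.2,0,0.35,0,0,0,0,0,0,0.35]'
cat >> h.py <<'E'
def tiltpose(p,tilt=22,g=11,back=0):
    a=np.radians(tilt);fx=np.array([np.cos(.168),np.sin(.168),0]);fy=np.array([-fx[1],fx[0],0]);Z=np.array([0,0,1.])
    z=np.sin(a)*fy-np.cos(a)*Z;y=-np.cos(a)*fy-np.sin(a)*Z
    return np.array(p)+(g-back)*z,R.from_matrix(np.stack([fx,y,z],1))
E
python3 - <<'E'
from h import *
g,Rg=tiltpose([575.5,215,41],back=120);print(g,delta(g,Rg)); print(get_obs()['tool_pos'])
E
```

```text
time: 61.2
tool_pos: [478.3, -225.0, 387.0]
tcp_rot: [-3.14, -0.004, 0.168]
contact_force: [0.3, -0.4, 0.2]
grip_width: 29.8
finger_force: 0.0
[582.32757297 174.74275017 142.06304015] (array([  5.61844635, -12.54472916,   8.2040867 ]), array([ 5.48160475, -0.05511029,  0.01380774]))
[ 478.259588   -224.97888609  387.03702827]
```

```bash
python3 -m pendant '[0.43,-0.965,0,0,0,0,0.22,0.43,-0.965,0,0,0,0,0.22,0.43,-0.965,0,0,0,0,0.22,0.43,-0.965,0,0,0,0,0.22,0.43,-0.965,0,0,0,0,0.22,0.43,-0.965,0,0,0,0,0.22,0.43,-0.965,0,0,0,0,0.22,0.43,-0.965,0,0,0,0,0.22,0.43,-0.965,0,0,0,0,0.22,0.43,-0.965,0,0,0,0,0.22,0.43,-0.965,0,0,0,0,0.22,0.43,-0.965,0.5,0,0,0,0.22]'
python3 -m pendant '[0.43,-0.965,0.5,0,0,0,0.22,0,0,1,1,0,0,0.22,0,0,1,1,0,0,0.22,0,0,0,1,0,0,0.22,0,0,0,1,0,0,0.22,0,0,0,1,0,0,0.22,0,0,0,0.5,0,0,0.22,0,0,0,0,0,0,0.22]'
python3 - <<'E'
from h import *
for bk in(100,0):
  g,Rg=tiltpose([575.5,215,41],back=bk);print(g,delta(g,Rg))
E
```

```text
time: 62.4
tool_pos: [573.4, 144.0, 375.4]
tcp_rot: [-3.14, -0.009, 0.167]
contact_force: [0.5, -0.3, -0.1]
grip_width: 35.9
finger_force: 0.0
time: 63.2
tool_pos: [580.7, 174.4, 298.2]
tcp_rot: [-2.756, -0.004, 0.164]
contact_force: [-0.2, 0.1, -0.4]
grip_width: 35.6
finger_force: 0.0
[581.07480728 182.12940152 123.51936306] (array([0.03146662, 1.95459722, 5.49031351]), array([-0.01808416, -0.06894328, -0.02761816]))
[574.81097888 219.06265824  30.8009776 ] (array([0.01542693, 1.95882105, 8.82360558]), array([-0.01808416, -0.06894328, -0.02761816]))
```

```bash
python3 -m pendant '[0,0.33,0.9,0,0,0,0.22,0,0.33,0.9,0,0,0,0.22,0,0.33,0.9,0,0,0,0.22,0,0.33,0.9,0,0,0,0.22,0,0.33,0.9,0,0,0,0.22,0,0.31,0.9,0,0,0,0.22,0,0,0,0,0,0,0.22]'
python3 - <<'E'
from h import *
g,Rg=tiltpose([575.5,215,41]);print(g,delta(g,Rg))
E
```

```text
time: 63.9
tool_pos: [577.8, 182.4, 122.9]
tcp_rot: [-2.757, 0.003, 0.168]
contact_force: [-1.2, 0.7, -0.4]
grip_width: 35.8
finger_force: 0.0
[574.81097888 219.06265824  30.8009776 ] (array([0.11392142, 0.02024481, 3.3046379 ]), array([-0.00832698,  0.03899832, -0.01498216]))
```

```bash
python3 -m pendant '[0.05,0.02,0.7,0,0,0,0.22,0,0,0.6,0,0,0,0.22,0,0,0.5,0,0,0,0.22,0,0,0.5,0,0,0,0.22,0,0,0,0,0,0,0.22]'
python3 -m pendant '[0,0,0.4,0,0,0,0.22,0,0,0.3,0,0,0,0.22,0,0,0.2,0,0,0,0.22,0,0,0,0,0,0,0.22]'
python3 - <<'E'
from h import *
g,Rg=tiltpose([575.5,215,41]);print(g,delta(g,Rg),get_obs()['moment'])
E
```

```text
time: 64.4
tool_pos: [576.7, 208.3, 60.8]
tcp_rot: [-2.757, -0.001, 0.169]
contact_force: [-0.0, 0.8, -0.1]
grip_width: 35.3
finger_force: 0.0
time: 64.8
tool_pos: [575.5, 217.9, 36.0]
tcp_rot: [-2.757, -0.002, 0.168]
contact_force: [0.6, 0.8, 0.2]
grip_width: 36.1
finger_force: 0.0
[574.81097888 219.06265824  30.8009776 ] (array([-0.017921  ,  0.02709867,  0.17672333]), array([-0.00477014, -0.023803  ,  0.01368146])) [-0.28883933  0.10761243 -0.01524741]
```

No contact so far. A little deeper, then grip.

```bash
python3 -m pendant '[0,0.02,0.17,0,0,0,0.22,0,0,0,0,0,0,0.22]'
python3 -m pendant '[0,0,0,0,0,0,0.8,0,0,0,0,0,0,0.8,0,0,0,0,0,0,0.8,0,0,0,0,0,0,0.8,0,0,0,0,0,0,0.8]'
```

```text
time: 65.0
tool_pos: [575.8, 219.0, 31.6]
tcp_rot: [-2.758, -0.003, 0.168]
contact_force: [-0.3, 0.5, -0.0]
grip_width: 35.7
finger_force: 0.0
time: 65.5
tool_pos: [576.2, 219.0, 32.2]
tcp_rot: [-2.758, -0.004, 0.168]
contact_force: [0.5, -1.6, 0.8]
grip_width: 18.5
finger_force: 30.0
```

```bash
python3 -m pendant '[0,-0.07,-0.18,0,0,0,0.8,0,-0.11,-0.28,0,0,0,0.8,0,-0.15,-0.37,0,0,0,0.8,0,-0.22,-0.55,0,0,0,0.8,0,-0.37,-0.92,0,0,0,0.8,0,-0.37,-0.92,0,0,0,0.8,0,-0.37,-0.92,0,0,0,0.8,0,-0.37,-0.92,0,0,0,0.8,0,0,0,0,0,0,0.8]'
python3 - <<'E'
from h import *
capture('side')
for r in regions_of('side','dipper1_mid')[:6]:
    ys,xs=np.where(r['pixels']);print(round(r['score'],2),len(xs),cv2.boxPoints(cv2.minAreaRect(np.stack([xs,ys],1).astype(np.float32))).round(0).tolist())
for n in('dipper1_foot','dipper1_mid'):print([(np.round(x['location'],1).tolist(),round(x['score'],2)) for x in pinpoint('side',n)])
o=get_obs();Rc=R.from_euler('xyz',o['tcp_rot']);print([proj('side',o['tool_pos']+Rc.apply([q,0,-11])).round(1) for q in(-176,-76,24)],o['grip_width'])
E
```

```text
time: 66.4
tool_pos: [577.6, 218.8, 201.4]
tcp_rot: [-2.758, -0.013, 0.168]
contact_force: [0.9, -0.0, 0.0]
grip_width: 18.7
finger_force: 30.0
0.64 169 [[212.0, 199.0], [216.0, 195.0], [240.0, 221.0], [235.0, 225.0]]
0.17 309 [[242.0, 221.0], [264.0, 176.0], [270.0, 179.0], [248.0, 224.0]]
[]
[([236.5, 220.5], 0.53)]
[array([182.5,  84.3]), array([217.5,  79.3]), array([251.2,  74.6])] 18.943814950082213
```

Run:
```python
from h import *
im=capture('side').max(2).astype(int)
for c in(180,184,188,195,202,210,218,226):print(c,im[68:100,c].tolist())
```

```text
180 [123, 123, 122, 126, 126, 125, 123, 122, 120, 121, 123, 125, 127, 131, 134, 136, 132, 128, 129, 127, 120, 119, 117, 118, 117, 121, 122, 121, 120, 116, 111, 106]
184 [122, 123, 126, 126, 125, 123, 123, 124, 124, 120, 124, 127, 127, 127, 103, 55, 26, 26, 29, 31, 39, 55, 75, 103, 117, 122, 124, 122, 121, 116, 109, 106]
188 [124, 125, 126, 128, 126, 124, 124, 124, 122, 122, 122, 126, 127, 110, 68, 30, 13, 24, 54, 90, 113, 120, 116, 119, 121, 121, 123, 123, 117, 110, 106, 108]
195 [125, 128, 129, 127, 126, 125, 123, 123, 122, 122, 126, 125, 110, 68, 31, 19, 26, 60, 97, 117, 121, 119, 122, 124, 123, 121, 120, 116, 109, 107, 115, 119]
202 [128, 129, 128, 126, 127, 125, 123, 124, 121, 121, 123, 105, 65, 29, 21, 25, 62, 99, 119, 122, 119, 120, 123, 123, 122, 120, 118, 112, 108, 114, 121, 120]
210 [130, 128, 127, 128, 127, 123, 124, 122, 122, 122, 101, 61, 20, 19, 35, 74, 106, 122, 122, 118, 121, 123, 123, 121, 119, 116, 113, 115, 119, 122, 122, 122]
218 [128, 127, 128, 125, 125, 124, 121, 124, 121, 98, 54, 26, 29, 51, 94, 119, 124, 121, 121, 121, 122, 123, 120, 119, 119, 117, 119, 121, 121, 120, 120, 122]
226 [128, 125, 124, 124, 121, 121, 120, 112, 87, 47, 26, 31, 56, 99, 121, 124, 122, 119, 118, 121, 121, 121, 120, 124, 122, 120, 120, 119, 121, 120, 122, 125]
```

Still held: the dark strip runs from (184,85) to (226,78) in the side view, close to the predicted line. I'll carry it over.

```bash
python3 -m pendant '[0,-0.37,-0.92,0,0,0,0.8,0,-0.37,-0.92,0,0,0,0.8,0,-0.37,-0.92,0,0,0,0.8,0,-0.37,-0.92,-1,0,0,0.8,0,-0.3,-0.92,-1,0,0,0.8,0,0,0,-1,0,0,0.8,0,0,0,-1,0,0,0.8,0,0,0,-1,0,0,0.8,0,0,0,-0.5,0,0,0.8,0,0,0,0,0,0,0.8]'
python3 - <<'E'
from h import *
print(delta([489,-143,350],R.from_euler('xyz',[3.1415,0,.168])))
E
```

```text
time: 67.65
tool_pos: [574.5, 219.4, 342.2]
tcp_rot: [3.141, -0.001, 0.17]
contact_force: [-0.1, -0.2, -1.1]
grip_width: 18.6
finger_force: 30.0
(array([-4.85020323, 11.42445167, -0.26271811]), array([ 0.00138446, -0.0155604 ,  0.02771766]))
```

```bash
python3 -m pendant '[-0.4,0.95,0,0,0,0,0.8,-0.4,0.95,0,0,0,0,0.8,-0.4,0.95,0,0,0,0,0.8,-0.4,0.95,0,0,0,0,0.8,-0.4,0.95,0,0,0,0,0.8,-0.4,0.95,0,0,0,0,0.8,-0.4,0.95,0,0,0,0,0.8,-0.4,0.95,0,0,0,0,0.8,-0.4,0.95,0,0,0,0,0.8,-0.4,0.95,0,0,0,0,0.8,-0.4,0.95,0,0,0,0,0.8,-0.4,0.95,-0.3,0,0,0,0.8]'
python3 -m pendant '[0,0,0,0,1,0,0.8,0,0,0,0,1,0,0.8,0,0,0,0,1,0,0.8,0,0,0,0,1,0,0.8,0,0,0,0,1,0,0.8,0,0,0,0,1,0,0.8,0,0,0,0,1,0,0.8,0,0,0,0,1,0,0.8,0,0,0,0,1,0,0.8,0,0,0,0,1,0,0.8,0,0,0,0,1,0,0.8,0,0,0,0,1,0,0.8]'
python3 -m pendant '[0,0,0,0,1,0,0.8,0,0,0,0,1,0,0.8,0,0,0,0,1,0,0.8,0,0,0,0,1,0,0.8,0,0,0,0,1,0,0.8,0,0,0,0,1,0,0.8,0,0,0,0,1,0,0.8,0,0,0,0,1,0,0.8,0,0,0,0,1,0,0.8,0,0,0,0,0,0,0.8]'
python3 - <<'E'
from h import *
b=beaker((533.8,-238.1));dark()
print(place2((533.4,-238.4),15,-1,6,210,L=176,g=11))
E
```

```text
time: 68.85
tool_pos: [489.0, -144.2, 350.4]
tcp_rot: [-3.138, -0.001, 0.167]
contact_force: [0.9, 0.4, -0.1]
grip_width: 18.6
finger_force: 30.0
time: 70.05
tool_pos: [489.8, -143.5, 351.8]
tcp_rot: [-3.141, -0.844, 0.166]
contact_force: [0.1, 0.4, -0.1]
grip_width: 18.4
finger_force: 30.0
time: 71.05
tool_pos: [489.7, -143.9, 350.2]
tcp_rot: [-3.088, -1.468, 0.112]
contact_force: [-0.2, 0.4, 0.1]
grip_width: 18.6
finger_force: 30.0
top [277.5 187.5 313.5 224.5] [80. 82. 87.] 0.75
top [297.5 180.5 305.5 215.5] [40. 42. 42.] 0.2
side [224.5 192.5 267.5 264.5] [77. 72. 65.] 0.86
side [213.5 195.5 239.5 222.5] [33. 33. 31.] 0.16
beaker [ 532.2 -239. ] [ -0.3  -0.4   0.2   0.6 -20.3   6.6   8.2   9.6  -1.6   0.1   0.4  -0.6
   9.4  -2.9  28.4  41.4]
top [284 181  22  45 582] [[284.0, 181.0], [305.0, 181.0], [305.0, 225.0], [284.0, 225.0]]
top [265 215   3  16  41] [[265.0, 215.0], [267.0, 215.0], [267.0, 230.0], [265.0, 230.0]]
side [205 165  11  49 243] [[205.0, 165.0], [215.0, 165.0], [215.0, 213.0], [205.0, 213.0]]
side [241 177  26  47 293] [[241.0, 223.0], [264.0, 177.0], [270.0, 180.0], [247.0, 226.0]]
side [254 191  20  32 178] [[253.0, 221.0], [270.0, 190.0], [275.0, 193.0], [258.0, 224.0]]
side [215 197  25  26 146] [[212.0, 200.0], [216.0, 197.0], [240.0, 221.0], [237.0, 225.0]]
side [205 263   4   6  16] [[204.0, 268.0], [207.0, 263.0], [209.0, 264.0], [207.0, 269.0]]
[ 576.94532954 -230.00049346  388.88604049]
(array([1.43579512, 3.34437657, 2.23233863]), array([ 0.00187256, -0.04684346,  0.02598711]))
```

Run:
```python
from h import *
im=capture('top').max(2)
for r in range(178,228,4):print(r,''.join('#' if v<45 else '+' if v<65 else '.' for v in im[r,272:320]))
b=np.array([533.4,-238.4]);d=np.array([np.cos(.168),np.sin(.168)]);n=np.array([d[1],-d[0]])
def dl(q):print((q[2]).round(),'depth',((q[:2]-b)@d).round(1),'lat',((q[:2]-b)@n).round(1))
for lat in(-12,12):
  for dep,z in((45,190),(25,140)):print(lat,dep,proj('top',np.r_[b+d*dep+n*lat,z]).round(1))
```

```text
178 ................................................
182 ...........................######...............
186 ............+##+###.......+######...............
190 ............+#####++++++++######+...............
194 ............########++++++#######+++............
198 ...........+########++....+######+++++..........
202 ............##########....+#+####++++++.........
206 ............############..######...+++++........
210 ......++....######+.############....+++.........
214 .......++....#####...+##########...+............
218 .........++++..........+######..................
222 ..............++++++++..+##+...#................
226 ...........................+....................
-12 45 [289.8 185.8]
-12 25 [290.  195.8]
12 45 [298.8 184.2]
12 25 [298.6 194.2]
```

```bash
python3 -m pendant '[0.36,0.84,0.4,0,0,0,0.8,0.36,0.84,0.4,0,0,0,0.8,0.36,0.83,0.4,0,0,0,0.8,0.36,0.83,0.4,0,0,0,0.8,0,0,0,0,0.7,0,0.8,0,0,0,0,0.7,0,0.8,0,0,0,0,0,0,0.8]'
python3 - <<'E'
from h import *
b=beaker((533.4,-238.1))
for dr in(210,50):print(place2((533.2,-238.5),3,-1,0,dr,L=176,g=11))
o=get_obs();print(o['grip_width'],o['joint_positions'])
E
```

```text
time: 72.1
tool_pos: [558.3, -232.8, 389.3]
tcp_rot: [-2.676, -1.566, -0.298]
contact_force: [-0.1, -1.0, -0.4]
grip_width: 18.4
finger_force: 30.0
top [277.5 192.5 312.5 216.5] [77. 78. 81.] 0.64
side [224.5 192.5 267.5 263.5] [79. 74. 67.] 0.83
beaker [ 533.4 -238. ] [-0.7 -5.9  0.9  8.2 -1.1 -0.3  0.9 -0. ]
[ 546.8356854  -235.17312705  391.        ]
(array([ 0.00862201,  0.00869439, -0.38923383]), array([-0.00228201,  0.05730146,  0.01427863]))
[ 546.8356854  -235.17312705  231.        ]
(array([-5.32466600e+00,  3.37964645e-03, -3.67898024e-01]), array([-0.00228201,  0.05730146,  0.01427863]))
18.695682899630174 [-1.06769273  0.30224039  2.11077477  1.82223567  1.34708831 -0.87092926]
```

```bash
python3 -m pendant '[-0.6,0,-0.39,0,0,0,0.8,-0.7,0,0,0,0,0,0.8,-0.7,0,0,0,0,0,0.8,-0.6,0,0,0,0,0,0.8,0,0,0,0,0,0,0.8]'
python3 -m pendant '[-0.6,0,0,0,0,0,0.8,-0.6,0,0,0,0,0,0.8,-0.5,0,0,0,0,0,0.8,-0.5,0,0,0,0,0,0.8,0,0,0,0,0,0,0.8]'
python3 -m pendant '[-0.3,0,0,0,0,0,0.8,-0.2,0,0,0,0,0,0.8,0,0,0,0,0,0,0.8]'
```

```text
time: 72.8
tool_pos: [546.4, -235.1, 310.7]
tcp_rot: [-2.671, -1.565, -0.302]
contact_force: [0.2, 0.3, 0.4]
grip_width: 18.5
finger_force: 30.0
time: 73.3
tool_pos: [546.6, -235.5, 247.9]
tcp_rot: [1.167, -1.569, 2.144]
contact_force: [0.5, 0.9, 3.5]
grip_width: 18.7
finger_force: 30.0
time: 73.6
tool_pos: [546.3, -235.3, 231.0]
tcp_rot: [-3.125, -1.567, 0.152]
contact_force: [0.5, -0.5, -0.5]
grip_width: 18.2
finger_force: 30.0
```

```bash
python3 -m pendant '[0,0,0,0,0,0,0.45,0,0,0,0,0,0,0.4,0,0,0,0,0,0,0.4,0,0,0,0,0,0,0.4,0,0,0,0,0,0,0.4,0,0,-0.4,0,0,0,0.4,0,0,-0.8,0,0,0,0.4,0,0,-1,0,0,0,0.4,0,0,-1,0,0,0,0.4,1,0,0,0,0,0,0.35,1,0,0,0,0,0,0.35,1,0,0,0,0,0,0.35]'
python3 -m pendant '[1,0,0,0,-1,0,0.35,1,0,0,0,-1,0,0.35,0,0,0,0,-1,0,0.35,0,0,0,0,-1,0,0.35,0,0,0,0,-1,0,0.35,0,0,0,0,-1,0,0.35,0,0,0,0,-1,0,0.35,0,0,0,0,-1,0,0.35,0,0,0,0,-1,0,0.35,0,0,0,0,-1,0,0.35,0,0,0,0,-1,0,0.35,0,0,0,0,-1,0,0.35]'
python3 - <<'E'
from h import *
b=beaker((533.4,-238.1));dark()
im=capture('top').max(2)
for r in range(170,232,3):print(r,''.join('#' if v<45 else '+' if v<65 else '.' for v in im[r,272:320]))
im=capture('side').max(2)
for r in range(160,235,3):print(r,''.join('#' if v<45 else '+' if v<60 else '.' for v in im[r,208:285]))
E
```

```text
time: 74.8
tool_pos: [451.5, -251.5, 322.3]
tcp_rot: [-2.704, -1.567, -0.271]
contact_force: [0.8, -0.5, 0.4]
grip_width: 29.6
finger_force: 0.0
time: 76.0
tool_pos: [453.8, -250.5, 381.4]
tcp_rot: [-3.142, -0.727, 0.168]
contact_force: [0.3, 0.2, -1.1]
grip_width: 30.0
finger_force: 0.0
top [276.5 187.5 313.5 224.5] [83. 85. 90.] 0.79
top [295.5 179.5 304.5 214.5] [49. 50. 51.] 0.52
side [223.5 192.5 268.5 263.5] [79. 74. 67.] 0.8
beaker [ 534.4 -238. ] [  0.3  -1.2  -0.1  -0.2 -18.7   6.8   8.9   9.8   0.4  -0.3   0.4  -0.1]
top [283 180  24  46 493] [[278.0, 184.0], [298.0, 180.0], [306.0, 224.0], [286.0, 228.0]]
top [319 226   4  12  16] [[318.0, 226.0], [319.0, 226.0], [323.0, 237.0], [321.0, 237.0]]
top [327 233   8   7  46] [[327.0, 233.0], [334.0, 233.0], [334.0, 239.0], [327.0, 239.0]]
top [298 237  11   3  18] [[298.0, 237.0], [308.0, 237.0], [308.0, 239.0], [298.0, 239.0]]
side [205 172   6  42 161] [[205.0, 172.0], [210.0, 172.0], [210.0, 213.0], [205.0, 213.0]]
side [216 180  58  44 780] [[215.0, 195.0], [270.0, 179.0], [281.0, 214.0], [225.0, 231.0]]
side [205 264   4  
[... 2535 characters left out ...]
........+################+..................
211 +...............+########+..............#######+#########+...................
214 ...................########+..........+######++#########+....................
217 .....................+########......+######++#########+......................
220 ........................+#######+.+#######..+######..........................
223 ...................+...........+########...++................................
226 ...................+.........................................................
229 ...................+.........................................................
232 ...................++........................................................
```

Run:
```python
from h import *
a=capture('side')[165:275,200:290];b=capture('top')[165:240,265:335]
A=cv2.resize(a,(400,489),interpolation=2);B=cv2.resize(b,(400,429),interpolation=2)
B=np.vstack([B,np.zeros((60,400,3),np.uint8)])
im=np.hstack([A,B]).astype(float);im=np.clip((im/255)**.6*255,0,255).astype(np.uint8)
cv2.imwrite('pics/f1.png',im[...,::-1])
```

View pics/f1.png

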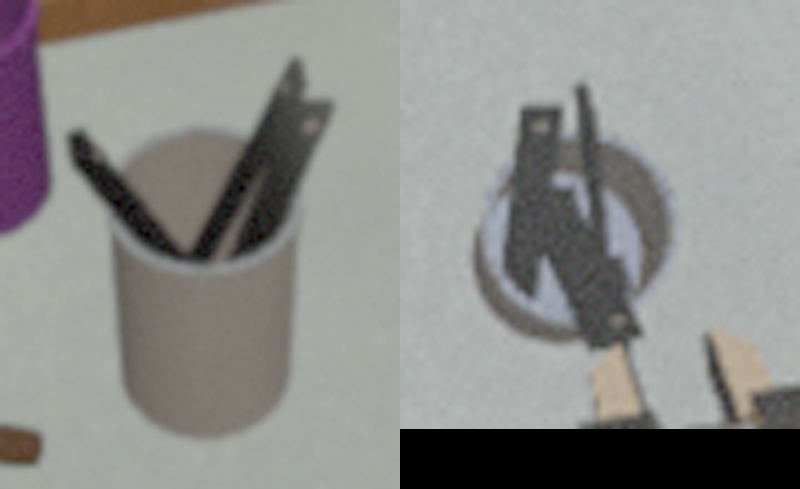

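The left side crop shows the upright beaker with one back-leaning bundle, head at (80,140), and two forward-leaning dippers, heads at (295,65) and (315,125). The fourth should be lying on the first, so I'll verify that numerically.

Run:
```python
from h import *
old=cv2.imread('pics/s10.png').max(2);old=cv2.resize(old,(120,180),interpolation=cv2.INTER_AREA)
new=capture('side').max(2);top=capture('top').max(2)
for r in range(192,226,3):print(r,''.join('#' if v<50 else '.' for v in old[r-100,8:60]),' ',''.join('#' if v<50 else '.' for v in new[r,208:260]))
t0=cv2.imread('pics/t0.png').max(2);s0=cv2.imread('pics/s0.png').max(2)
for n,a,b in(('top',t0,top),('side',s0,new)):
    m=((b<50)&(a>75)).astype(np.uint8);k,l,st,_=cv2.connectedComponentsWithStats(m);print(n,[s.tolist() for s in st[1:] if s[4]>25])
```

```text
192 ....................................................   #..................................................#
195 ....................................................   ##......###......................................###
198 .#.....###..........................................   ##......#####..................................#####
201 ........####........................................   ##.......#######.............................#######
204 ..#.......#####.....................................   ##.........#########.......................#########
207 ##...........######.................................   ###..........#########....................##########
210 #..............#######..............................   ................########................############
213 .................#######............................   ..................#########............#######.#####
216 .....................######.........................   .....................########........#######..######
219 .......................#######......................   .......................#########.
[... 284 characters left out ...]
, 31, 358], [326, 232, 16, 13, 120], [309, 236, 59, 30, 586], [275, 238, 35, 43, 622], [310, 267, 28, 31, 300], [343, 269, 8, 13, 48], [343, 289, 12, 11, 88], [322, 303, 49, 39, 1341], [140, 320, 37, 21, 170], [314, 334, 10, 8, 43], [321, 343, 10, 11, 35], [288, 350, 9, 8, 37], [67, 363, 52, 21, 393], [325, 369, 9, 9, 39], [129, 372, 12, 12, 46]]
side [[0, 0, 14, 16, 157], [57, 0, 20, 10, 119], [18, 4, 10, 11, 32], [87, 19, 15, 17, 128], [81, 26, 39, 51, 613], [55, 31, 29, 36, 266], [36, 35, 24, 19, 208], [106, 44, 63, 92, 2234], [158, 55, 17, 25, 206], [63, 80, 34, 9, 160], [176, 86, 22, 26, 101], [110, 88, 8, 22, 39], [56, 108, 62, 31, 576], [256, 180, 17, 28, 195], [216, 195, 11, 18, 88]]
```

The back-leaning bundle is now about 9 px thick where it was 6, so the fourth dipper lies on the first, and none is lying elsewhere. Next I'll go and shut the cover.

```bash
python3 -m pendant '[0,0,0,0,-1,0,0.35,0,0,0,0,-1,0,0.35,0,0,0,0,-1,0,0.35,0,0,0,0,-1,0,0.35,0,0,0,0,-1,0,0.35,0,0,0,0,-1,0,0.35,0,0,0,0,-1,0,0.35,0,0,0,0,-1,0,0.35,0,0,0,0,-1,0,0.35,0,0,0,0,-1,0,0.35,0,0,0,0,-0.4,0,0.35,0,0,0,0,0,0,0.35]'
python3 - <<'E'
from h import *
print(delta([483,325,345],R.from_euler('xyz',[3.1415,0,.168])))
E
```

```text
time: 77.8
tool_pos: [454.7, -250.5, 380.8]
tcp_rot: [-3.14, -0.003, 0.169]
contact_force: [0.6, -0.5, -0.4]
grip_width: 30.0
finger_force: 0.0
(array([  4.15545471, -18.74974461,   1.22766946]), array([-0.01818198, -0.04667118,  0.01598689]))
```

```bash
python3 -m pendant '[0.22,-0.98,0,0,0,0,0.35,0.22,-0.98,0,0,0,0,0.35,0.22,-0.98,0,0,0,0,0.35,0.22,-0.98,0,0,0,0,0.35,0.22,-0.98,0,0,0,0,0.35,0.22,-0.98,0,0,0,0,0.35,0.22,-0.98,0,0,0,0,0.35,0.22,-0.98,0,0,0,0,0.35,0.22,-0.98,0,0,0,0,0.35,0.22,-0.98,0,0,0,0,0.35,0.22,-0.98,0,0,0,0,0.35,0.22,-0.98,0,0,0,0,0.35]'
python3 -m pendant '[0.22,-0.98,0,0,0,0,0.35,0.22,-0.98,0,0,0,0,0.35,0.22,-0.98,0,0,0,0,0.35,0.22,-0.98,0,0,0,0,0.35,0.22,-0.98,0,0,0,0,0.35,0.22,-0.98,0,0,0,0,0.35,0.2,-0.98,0,0,0,0,0.35,0,-0.15,0.6,0,0,0,0.35,0,0,0.6,0,0,0,0.35,0,0,0,0,0,0,0.35]'
python3 - <<'E'
from h import *
print(delta([483,325.3,266.5],R.from_euler('xyz',[3.1415,0,.168])))
capture('side');r=regions_of('side','dipper1_mid');print([(x['location'],x['score']) for x in r])
E
```

```text
time: 79.0
tool_pos: [472.8, 111.2, 381.9]
tcp_rot: [-3.14, -0.005, 0.167]
contact_force: [0.9, -1.0, 0.5]
grip_width: 29.4
finger_force: 0.0
time: 80.0
tool_pos: [482.2, 324.7, 343.5]
tcp_rot: [3.141, 0.001, 0.168]
contact_force: [-0.3, -0.2, -0.1]
grip_width: 30.2
finger_force: 0.0
(array([ 0.03127808, -0.01525524,  2.56645125]), array([ 0.00269466,  0.01427308, -0.00092361]))
[([244.3, 234.1], 0.58), ([220.5, 202.5], 0.5)]
```

```bash
python3 -m pendant '[0,0,0.8,0,0,0,0.35,0,0,0.5,0,0,0,0.35,0,0,0.4,0,0,0,0.35,0,0,0,0,0,0,0.35]'
python3 -m pendant '[0,0,0.4,0,0,0,0.35,0,0,0.4,0,0,0,0.35,0,0,0,0,0,0,0.35,0,0,0,0,0,0,0.9,0,0,0,0,0,0,0.9,0,0,0,0,0,0,0.9,0,0,0,0,0,0,0.9]'
```

```text
time: 80.5
tool_pos: [483.2, 324.8, 294.3]
tcp_rot: [3.141, -0.002, 0.167]
contact_force: [0.8, 0.3, -0.8]
grip_width: 30.3
finger_force: 0.0
time: 81.2
tool_pos: [483.6, 325.5, 271.4]
tcp_rot: [-3.141, -0.005, 0.168]
contact_force: [1.0, -0.2, 0.6]
grip_width: 8.7
finger_force: 30.0
```

```bash
python3 -m pendant '[0,0.57,-0.13,0,0,0,0.9,0,0.73,-0.13,0,0,0,0.9,0,0.73,-0.06,0,0,0,0.9,0,0.74,0,0,0,0,0.9,0,0,0,0,0,0,0.9]'
python3 -m pendant '[0,0.73,0.07,0,0,0,0.9,0,0.72,0.13,0,0,0,0.9,0,0.71,0.19,0,0,0,0.9,0,0.69,0.25,0,0,0,0.9,0,0,0,0,0,0,0.9]'
```

```text
time: 81.7
tool_pos: [497.7, 241.5, 282.0]
tcp_rot: [3.141, -0.005, 0.166]
contact_force: [-2.6, -2.5, 7.4]
grip_width: 8.7
finger_force: 30.0
time: 82.2
tool_pos: [512.0, 156.6, 261.5]
tcp_rot: [3.139, -0.004, 0.165]
contact_force: [-0.8, -5.0, 4.2]
grip_width: 8.8
finger_force: 30.0
```

```bash
python3 -m pendant '[0,0.67,0.31,0,0,0,0.9,0,0.64,0.37,0,0,0,0.9,0,0.60,0.43,0,0,0,0.9,0,0.56,0.48,0,0,0,0.9,0,0,0,0,0,0,0.9]'
python3 -m pendant '[0,0.52,0.52,0,0,0,0.9,0,0.47,0.57,0,0,0,0.9,0,0.42,0.60,0,0,0,0.9,0,0.37,0.64,0,0,0,0.9,0,0,0,0,0,0,0.9]'
```

```text
time: 82.7
tool_pos: [524.4, 83.4, 212.8]
tcp_rot: [3.139, -0.002, 0.166]
contact_force: [-1.0, -6.5, 2.4]
grip_width: 9.0
finger_force: 30.0
time: 83.2
tool_pos: [533.3, 30.7, 142.2]
tcp_rot: [3.139, -0.002, 0.167]
contact_force: [-1.1, -9.3, 1.6]
grip_width: 9.0
finger_force: 30.0
```

```bash
python3 -m pendant '[0,0.34,0.67,0,0,0,0.9,0,0.28,0.69,0,0,0,0.9,0,0.19,0.71,0,0,0,0.9,0,0.11,0.6,0,0,0,0.9,0,0,0,0,0,0,0.9]'
python3 -m pendant '[0,0.03,0.3,0,0,0,0.9,0,0,0.2,0,0,0,0.9,0,0,0,0,0,0,0.9]'
```

```text
time: 83.7
tool_pos: [537.7, 4.9, 61.5]
tcp_rot: [3.14, -0.001, 0.168]
contact_force: [-0.8, -7.5, -2.0]
grip_width: 9.1
finger_force: 30.0
time: 84.0
tool_pos: [538.1, 3.3, 47.8]
tcp_rot: [3.139, -0.001, 0.168]
contact_force: [-1.5, -11.9, -1.7]
grip_width: 8.8
finger_force: 30.0
```

```bash
python3 -m pendant '[0,0,0.1,0,0,0,0.9,0,0,0,0,0,0,0.9]'; python3 -m pendant '[0,0,0.1,0,0,0,0.9,0,0,0,0,0,0,0.9]'
```

```text
time: 84.2
tool_pos: [538.1, 3.1, 45.2]
tcp_rot: [3.138, -0.001, 0.168]
contact_force: [-1.9, -14.2, -2.5]
grip_width: 8.6
finger_force: 30.0
time: 84.4
tool_pos: [538.2, 2.8, 42.3]
tcp_rot: [3.138, -0.002, 0.168]
contact_force: [-2.2, -15.6, -1.7]
grip_width: 9.0
finger_force: 30.0
```

```bash
python3 -m pendant '[0,0,0.1,0,0,0,0.9,0,0,0,0,0,0,0.9]'; python3 -m pendant '[0,0,0.1,0,0,0,0.9,0,0,0,0,0,0,0.9]'; python3 -m pendant '[0,0,0.05,0,0,0,0.9,0,0,0,0,0,0,0.9]'
```

```text
time: 84.6
tool_pos: [538.2, 2.6, 39.3]
tcp_rot: [3.138, -0.002, 0.168]
contact_force: [-2.6, -15.8, -1.2]
grip_width: 8.6
finger_force: 30.0
time: 84.8
tool_pos: [538.2, 2.5, 36.4]
tcp_rot: [3.138, -0.002, 0.168]
contact_force: [-2.1, -17.4, -1.3]
grip_width: 8.6
finger_force: 30.0
time: 85.0
tool_pos: [538.3, 2.4, 35.0]
tcp_rot: [3.137, -0.002, 0.168]
contact_force: [-3.6, -18.3, 0.0]
grip_width: 8.8
finger_force: 30.0
```

```bash
python3 -m pendant '[0,-0.05,0.1,0,0,0,0.9,0,0,0,0,0,0,0.9]'; python3 -m pendant '[0,-0.05,0.1,0,0,0,0.9,0,0,0,0,0,0,0.9]'
python3 - <<'E'
from h import *
im=capture('side').astype(int)
# bluish-grey bar: find at cols near bar ends in current vs initial
s0=cv2.imread('pics/s0.png')[...,::-1].astype(int)
for c in(217,220,223,226,229,247,250,253,256):print(c,'0',(s0[148:172,c,2]-s0[148:172,c,0]).tolist(),'\n   ','n',(im[148:172,c,2]-im[148:172,c,0]).tolist())
E
```

```text
time: 85.2
tool_pos: [538.3, 2.3, 32.0]
tcp_rot: [3.135, -0.002, 0.169]
contact_force: [-3.3, -26.0, -1.8]
grip_width: 8.9
finger_force: 30.0
time: 85.4
tool_pos: [538.6, 2.3, 31.5]
tcp_rot: [3.133, -0.003, 0.169]
contact_force: [-10.7, -32.3, 20.9]
grip_width: 8.8
finger_force: 30.0
217 0 [-46, -43, -45, -44, -45, -46, -48, -52, -56, -53, -43, -39, -39, -26, -1, 13, 5, -10, -31, -43, -48, -50, -48, -48] 
    n [-47, -48, -45, -46, -45, -44, -46, -46, -48, -49, -52, -55, -53, -51, -44, -38, -23, -4, 9, 7, -5, -22, -43, -53]
220 0 [-43, -44, -43, -44, -46, -49, -50, -54, -53, -46, -38, -44, -42, -22, 3, 9, -3, -20, -45, -52, -49, -49, -51, -45] 
    n [-47, -48, -46, -46, -45, -45, -47, -48, -50, -52, -56, -55, -50, -48, -52, -52, -32, -3, 12, 3, -14, -35, -51, -49]
223 0 [-44, -43, -43, -46, -46, -47, -52, -54, -54, -44, -41, -46, -37, -9, 9, 2, -13, -32, -46, -48, -50, -50, -46, -40] 
    n [-28, -33, -38, -41, -42, -46, -46, -47, -48, -52, -54, -53, -54, -50, -53, -36, -6, 10, 7, -8, -26, -45, -48, -40]
226 0 [-43, -44, -43, -46, -48, -50, -53, -53, -45, -40, -47, -42, -19, 5, 8, -
[... 627 characters left out ...]
 -28, -25]
250 0 [-43, -45, -50, -45, -34, -22, -29, -28, -5, 7, 0, -17, -38, -48, -49, -46, -43, -41, -30, -15, -6, -2, -3, -3] 
    n [-6, -6, -4, -7, -7, -7, -6, -7, -5, -3, -6, -5, -6, -6, -4, -9, -17, -25, -28, -27, -29, -28, -27, -21]
253 0 [-16, -26, -28, -24, -17, -18, -26, -12, 5, 5, -10, -29, -45, -48, -46, -42, -38, -33, -22, -10, -3, -3, -2, -3] 
    n [-9, -5, -2, -2, -4, -4, -4, -4, -5, -5, -5, -5, -6, -2, -5, -12, -23, -25, -28, -29, -28, -28, -25, -14]
256 0 [-19, -9, -3, -2, -3, -7, -9, 1, 5, -4, -21, -38, -43, -45, -43, -38, -35, -25, -10, -4, -3, -2, -2, -4] 
    n [-38, -34, -29, -19, -12, -8, -4, -4, -5, -6, -4, -4, -6, -5, -9, -19, -24, -24, -20, -19, -24, -23, -16, -8]
```

Force rose at the bottom (+21 N), and the bar now sits lower than at the start: the cover was slightly ajar then and is now pressed shut. I'll relax the load, release and lift off.

```bash
python3 -m pendant '[0,0.15,-0.03,0,0,0,0.9,0,0,0,0,0,0,0.9]'; python3 -m pendant '[0,0,0,0,0,0,0.4,0,0,0,0,0,0,0.35,0,0,0,0,0,0,0.35,0,0,0,0,0,0,0.35]'; python3 -m pendant '[0,0,-0.3,0,0,0,0.35,0,0,-0.4,0,0,0,0.35,0,0,-0.5,0,0,0,0.35,0,0,-0.8,0,0,0,0.35,0,0,-1,0,0,0,0.35,0,0,-1,0,0,0,0.35,0,0,-1,0,0,0,0.35,-1,-1,0,0,0,0,0.35,-1,-1,0,0,0,0,0.35,-1,-1,0,0,0,0,0.35]'
python3 - <<'E'
from h import *
im=capture('side').astype(int);s0=cv2.imread('pics/s0.png')[...,::-1].astype(int)
ps=[]
for c in list(range(217,258,4)):
    d=(im[148:176,c,2]-im[148:176,c,0]);e=(s0[148:176,c,2]-s0[148:176,c,0]);ps.append((c,148+int(d[6:24].argmax())+6,148+int(e[4:20].argmax())+4))
print(ps)
p=np.load('form.npy')
print([proj('side',np.array([537.5,3,z])).round(1).tolist() for z in(57,62,67)])
for z in(57,):
  for s in(-58,58):print(proj('side',[537.5+s*.986,3+s*.167,z]))
for c in('side','top'):
  capture(c);print(c,[(np.round(x['location'],1).tolist(),round(x['score'],2)) for x in pinpoint(c,'cover_bar')[:3]])
beaker((533.4,-238.1))
E
```

```text
time: 85.65
tool_pos: [538.4, 2.2, 31.5]
tcp_rot: [3.14, -0.003, 0.167]
contact_force: [-8.1, -9.5, 15.5]
grip_width: 9.1
finger_force: 30.0
time: 86.05
tool_pos: [538.8, 4.4, 29.8]
tcp_rot: [-3.141, -0.003, 0.168]
contact_force: [-0.1, -0.5, -0.1]
grip_width: 29.2
finger_force: 0.0
time: 87.05
tool_pos: [433.3, 78.2, 180.8]
tcp_rot: [3.142, -0.005, 0.167]
contact_force: [0.1, -0.2, 0.6]
grip_width: 29.8
finger_force: 0.0
[(217, 166, 163), (221, 166, 162), (225, 165, 162), (229, 164, 161), (233, 164, 160), (237, 163, 159), (241, 162, 159), (245, 161, 158), (249, 161, 157), (253, 160, 156), (257, 159, 155)]
[[238.0, 163.1], [237.9, 161.7], [237.9, 160.3]]
[217.3325873  167.02658514]
[258.15820338 159.29559545]
side [([239.1, 163.0], 0.69), ([326.8, 192.2], 0.4)]
top []
top [277.5 188.5 313.5 224.5] [80. 82. 86.] 0.82
side [224.5 192.5 268.5 263.5] [74. 70. 63.] 0.83
beaker [ 533.7 -238.8] [-0.4 -2.   0.2  0.1 -0.9 -0.   0.1  0.2]
```

Run:
```python
from h import *
dark();print(close_job())
```

```text
top [283 180  24  46 509] [[278.0, 184.0], [298.0, 180.0], [306.0, 224.0], [286.0, 228.0]]
side [205 171   6  43 180] [[205.0, 171.0], [210.0, 171.0], [210.0, 213.0], [205.0, 213.0]]
side [215 179  59  46 803] [[214.0, 196.0], [269.0, 178.0], [281.0, 214.0], [226.0, 231.0]]
side [205 263   4   6  21] [[205.0, 263.0], [208.0, 263.0], [208.0, 268.0], [205.0, 268.0]]
the job is handed in; nothing more can be done
None
```

The job is handed in: by the last camera checks all four dippers stand foot down in the upright steel beaker (the fourth, lying on the first, was inferred from the thicker bundle), and the cover is shut flat on the empty form.

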